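Refill and lock a mineral-lick feeder in the shelter's feed kitchen

TASK

To refill the round green lick feeder, first open it by turning the red knob in its middle anticlockwise until it springs up. Then put every worn white stub from its pockets into the white waste tub and seat every fresh brown lick from the counter flat and square on the floor of a pocket of its own, any pocket you like (one may stay empty). Only then lock the licks in: push the knob down against its spring, turn it clockwise as far as it goes, so that its three arms lie over the pockets, and leave it staying down by itself, without disturbing the steel bowl, the clear jug or the spoon.

Things in the scene. Friction and masses are not known exactly. Their poses are not given: they have to be found in the camera images.
- feeder: Round green feeder plate fixed to the counter, 256 mm across, 10 mm thick; origin on its axis at counter height. Three pockets at 0, 120, 240 degrees about the axis, centres 80 mm out; in the middle a steel boss, 56 mm across, top 40 mm above the counter, carries the knob. At the start 2 or 3 stubs stand in the pockets and 2 or 3 licks lie on the counter.
- pocket1 (a point): Centre of the floor of pocket 1 (floor 10 mm above the counter), x radially outward from the feeder's axis, z up. The pocket is 64 mm long (x) by 44 mm wide (y) inside, walls 6 mm thick and 12 mm high (rim 22 mm above the counter), open at the top.
- pocket2 (a point): Centre of the floor of pocket 2 (floor 10 mm above the counter), x radially outward from the feeder's axis, z up. The pocket is 64 mm long (x) by 44 mm wide (y) inside, walls 6 mm thick and 12 mm high (rim 22 mm above the counter), open at the top.
- pocket3 (a point): Centre of the floor of pocket 3 (floor 10 mm above the counter), x radially outward from the feeder's axis, z up. The pocket is 64 mm long (x) by 44 mm wide (y) inside, walls 6 mm thick and 12 mm high (rim 22 mm above the counter), open at the top.
- knob_grip (a point): Grip point on the red knob's axis: its bar is 50 mm long (x), 14 mm wide (y); its top is 10 mm above this point, the underside of its three arms 32 mm below. 90 mm above the counter when up, 80 when locked; turns with it. Arms: 6 mm thick, 13 mm wide, reach out 62 mm; at turn 0 they lie between the pockets (60, 180, 300 degrees) and the bar's x is along the feeder's x.
- press (a joint): How far the knob is pushed down, m: 0 up, 0.012 at its stop; a spring of 5 to 10 N lifts it. Push it at least 9 mm down, better to the stop, before and while turning: the thread's pin then passes under its flank; otherwise it is blocked at about 0.3 rad. Once fully turned it stays down by itself at about 0.010.
- turn (a joint): How far the knob is turned clockwise seen from above, rad: 0 open, 1.047 (60 degrees) at its stop, where the arms lie over the inner 12 mm of the pockets, 4 to 6 mm above seated licks. It starts locked, above 0.98; turned back below about 0.25 it springs up.
- lick1: Fresh mineral lick, a reddish-brown flat block 60 mm (x) by 40 mm (y) by 32 mm high (z), 0.1 to 0.2 kg, with a dark spot on top; origin at the centre of its underside. Lies on the counter; in a pocket it stands 20 mm above the rim. May be absent.
- lick2: Fresh mineral lick, a reddish-brown flat block 60 mm (x) by 40 mm (y) by 32 mm high (z), 0.1 to 0.2 kg, with a dark spot on top; origin at the centre of its underside. Lies on the counter; in a pocket it stands 20 mm above the rim. May be absent.
- lick3: Fresh mineral lick, a reddish-brown flat block 60 mm (x) by 40 mm (y) by 32 mm high (z), 0.1 to 0.2 kg, with a dark spot on top; origin at the centre of its underside. Lies on the counter; in a pocket it stands 20 mm above the rim. May be absent.
- stub1: Worn-down lick stub, a whitish rounded block 40 mm (x) by 26 mm (y) by 30 mm high (z), 0.05 kg; origin at the centre of its underside. Starts standing loosely in a pocket, 18 mm above the rim. May be absent.
- stub2: Worn-down lick stub, a whitish rounded block 40 mm (x) by 26 mm (y) by 30 mm high (z), 0.05 kg; origin at the centre of its underside. Starts standing loosely in a pocket, 18 mm above the rim. May be absent.
- stub3: Worn-down lick stub, a whitish rounded block 40 mm (x) by 26 mm (y) by 30 mm high (z), 0.05 kg; origin at the centre of its underside. Starts standing loosely in a pocket, 18 mm above the rim. May be absent.
- tub: White open waste tub fixed to the counter, 150 by 150 mm outside (158 mm over its rim), 60 mm high, walls 4 mm; origin at the centre of its underside.
- tub_in (a point): Centre of the waste tub's inner floor, axes as the tub's.
- bowl: Steel bowl, 120 mm across and 40 mm high, loose; a bystander. Origin at the centre of its underside.
- jug: Clear plastic jug with a handle, 100 mm across and 120 mm high, loose; a bystander. Origin at the centre of its underside.
- spoon: Long spoon lying on the counter; a bystander. Origin at its middle on the counter.
Things that resemble listed ones, but are neither listed nor needed, are in the scene too. Leave any purple or yellow look-alike of the lick3 alone.

How it is judged (in metres and radians):
On the way, in this order (a step that is already met when the one before it is completed fails the run):
1. the knob is turned back and has sprung up (value of joint turn below 0.3 rad and value of joint press below 0.004 m), for 0.2 s.
2. every stub lies in the waste tub and every lick sits flat and square in a pocket, with the knob still open (((horizontal distance between lick1 and pocket1 below 0.0045 m and z of lick1 in the frame of pocket1 between -0.003 and 0.003 m and angle between the x axis of lick1 and the x axis of pocket1, either way round below 0.12 rad and angle between lick1's own z axis and vertical below 0.08 rad) or (horizontal distance between lick1 and pocket2 below 0.0045 m and z of lick1 in the frame of pocket2 between -0.003 and 0.003 m and angle between the x axis of lick1 and the x axis of pocket2, either way round below 0.12 rad and angle between lick1's own z axis and vertical below 0.08 rad) or (horizontal distance between lick1 and pocket3 below 0.0045 m and z of lick1 in the frame of pocket3 between -0.003 and 0.003 m and angle between the x axis of lick1 and the x axis of pocket3, either way round below 0.12 rad and angle between lick1's own z axis and vertical below 0.08 rad)) and ((horizontal distance between lick2 and pocket1 below 0.0045 m and z of lick2 in the frame of pocket1 between -0.003 and 0.003 m and angle between the x axis of lick2 and the x axis of pocket1, either way round below 0.12 rad and angle between lick2's own z axis and vertical below 0.08 rad) or (horizontal distance between lick2 and pocket2 below 0.0045 m and z of lick2 in the frame of pocket2 between -0.003 and 0.003 m and angle between the x axis of lick2 and the x axis of pocket2, either way round below 0.12 rad and angle between lick2's own z axis and vertical below 0.08 rad) or (horizontal distance between lick2 and pocket3 below 0.0045 m and z of lick2 in the frame of pocket3 between -0.003 and 0.003 m and angle between the x axis of lick2 and the x axis of pocket3, either way round below 0.12 rad and angle between lick2's own z axis and vertical below 0.08 rad)) and ((horizontal distance between lick3 and pocket1 below 0.0045 m and z of lick3 in the frame of pocket1 between -0.003 and 0.003 m and angle between the x axis of lick3 and the x axis of pocket1, either way round below 0.12 rad and angle between lick3's own z axis and vertical below 0.08 rad) or (horizontal distance between lick3 and pocket2 below 0.0045 m and z of lick3 in the frame of pocket2 between -0.003 and 0.003 m and angle between the x axis of lick3 and the x axis of pocket2, either way round below 0.12 rad and angle between lick3's own z axis and vertical below 0.08 rad) or (horizontal distance between lick3 and pocket3 below 0.0045 m and z of lick3 in the frame of pocket3 between -0.003 and 0.003 m and angle between the x axis of lick3 and the x axis of pocket3, either way round below 0.12 rad and angle between lick3's own z axis and vertical below 0.08 rad)) and x of stub1 in the frame of tub_in between -0.073 and 0.073 m and y of stub1 in the frame of tub_in between -0.073 and 0.073 m and z of stub1 in the frame of tub_in between -0.01 and 0.055 m and x of stub2 in the frame of tub_in between -0.073 and 0.073 m and y of stub2 in the frame of tub_in between -0.073 and 0.073 m and z of stub2 in the frame of tub_in between -0.01 and 0.055 m and x of stub3 in the frame of tub_in between -0.073 and 0.073 m and y of stub3 in the frame of tub_in between -0.073 and 0.073 m and z of stub3 in the frame of tub_in between -0.01 and 0.055 m and value of joint turn below 0.4 rad), for 0.2 s.
3. the knob is pushed down again and turned clockwise to its stop (value of joint press above 0.007 m and value of joint turn above 0.9 rad), for 0.2 s.
At the end, for the whole second after the job is handed in: Every lick sits in a pocket (within 4.5 mm of its centre, 3 mm of the floor, 0.12 rad square, tilt under 0.08 rad), every stub lies in the tub, the knob stays down by itself (over 7 mm) and turned (over 0.9 rad), and all are at rest (all of step 3 and ((horizontal distance between lick1 and pocket1 below 0.0045 m and z of lick1 in the frame of pocket1 between -0.003 and 0.003 m and angle between the x axis of lick1 and the x axis of pocket1, either way round below 0.12 rad and angle between lick1's own z axis and vertical below 0.08 rad) or (horizontal distance between lick1 and pocket2 below 0.0045 m and z of lick1 in the frame of pocket2 between -0.003 and 0.003 m and angle between the x axis of lick1 and the x axis of pocket2, either way round below 0.12 rad and angle between lick1's own z axis and vertical below 0.08 rad) or (horizontal distance between lick1 and pocket3 below 0.0045 m and z of lick1 in the frame of pocket3 between -0.003 and 0.003 m and angle between the x axis of lick1 and the x axis of pocket3, either way round below 0.12 rad and angle between lick1's own z axis and vertical below 0.08 rad)) and ((horizontal distance between lick2 and pocket1 below 0.0045 m and z of lick2 in the frame of pocket1 between -0.003 and 0.003 m and angle between the x axis of lick2 and the x axis of pocket1, either way round below 0.12 rad and angle between lick2's own z axis and vertical below 0.08 rad) or (horizontal distance between lick2 and pocket2 below 0.0045 m and z of lick2 in the frame of pocket2 between -0.003 and 0.003 m and angle between the x axis of lick2 and the x axis of pocket2, either way round below 0.12 rad and angle between lick2's own z axis and vertical below 0.08 rad) or (horizontal distance between lick2 and pocket3 below 0.0045 m and z of lick2 in the frame of pocket3 between -0.003 and 0.003 m and angle between the x axis of lick2 and the x axis of pocket3, either way round below 0.12 rad and angle between lick2's own z axis and vertical below 0.08 rad)) and ((horizontal distance between lick3 and pocket1 below 0.0045 m and z of lick3 in the frame of pocket1 between -0.003 and 0.003 m and angle between the x axis of lick3 and the x axis of pocket1, either way round below 0.12 rad and angle between lick3's own z axis and vertical below 0.08 rad) or (horizontal distance between lick3 and pocket2 below 0.0045 m and z of lick3 in the frame of pocket2 between -0.003 and 0.003 m and angle between the x axis of lick3 and the x axis of pocket2, either way round below 0.12 rad and angle between lick3's own z axis and vertical below 0.08 rad) or (horizontal distance between lick3 and pocket3 below 0.0045 m and z of lick3 in the frame of pocket3 between -0.003 and 0.003 m and angle between the x axis of lick3 and the x axis of pocket3, either way round below 0.12 rad and angle between lick3's own z axis and vertical below 0.08 rad)) and x of stub1 in the frame of tub_in between -0.073 and 0.073 m and y of stub1 in the frame of tub_in between -0.073 and 0.073 m and z of stub1 in the frame of tub_in between -0.01 and 0.055 m and x of stub2 in the frame of tub_in between -0.073 and 0.073 m and y of stub2 in the frame of tub_in between -0.073 and 0.073 m and z of stub2 in the frame of tub_in between -0.01 and 0.055 m and x of stub3 in the frame of tub_in between -0.073 and 0.073 m and y of stub3 in the frame of tub_in between -0.073 and 0.073 m and z of stub3 in the frame of tub_in between -0.01 and 0.055 m and linear speed of each of lick1, lick2, lick3, stub1, stub2, stub3 below 0.02 m/s); the robot touches nothing.
It fails at once if the steel bowl is moved more than 3 cm (distance of bowl from where it was at the start of the episode above 0.03 m).
It fails at once if the clear jug is moved more than 3 cm (distance of jug from where it was at the start of the episode above 0.03 m).
It fails at once if the spoon is moved more than 3 cm (distance of spoon from where it was at the start of the episode above 0.03 m).
Of lick1, lick2, lick3 only 2 to 3 are there at a start; the rules pass over those that are not, and their reading is None.
Of stub1, stub2, stub3 only 2 to 3 are there at a start; the rules pass over those that are not, and their reading is None.
At some moment in a run one of lick1, lick2, lick3 may be knocked a few centimetres aside while the robot is not near it.
Once in a run the grip may slacken for a moment while it holds something.
It also fails if it takes over 210 s, if anything falls off the work surface, if the arm or the gripper's body presses on something with over 40 N, if the wrist force passes 120 N, or if a joint passes its speed limit or range.

ROBOT

A 6-joint arm with a two-finger parallel gripper is mounted at the origin on the work surface. World frame = base frame: x ahead of the robot, y to its left, z up, the work surface at z = 0. Lengths are in mm, angles in degrees, forces in N, time in s.
With the tool pointing down it reaches from about 300 to 850 mm from the base axis. Payload 4.2 kg.
Tool frame: the origin (TCP) lies at the very end of the fingers, on their centre line; the grasp point (between the pads) lies 19 mm behind it; z points along the fingers, y is the line along which they close (so a half turn about z gives the same grasp; the last joint's range is limited). The gripper opens to 91 mm and grips with 3 to 60 N. Pads are 32 mm wide; open, the fingers measure 118 mm over their backs; the gripper's body (76 mm by 178 mm) begins 60 mm behind the grasp point.
Start: joints at [-71.161, 18.312, 89.639, -0, 72.044, -1.146], TCP at [196.522, -540.391, 213.976] pointing down, gripper open.
Joint ranges: [-177.97, 177.97], [-48.28, 115.42], [12.27, 149.76], [-77.06, 257.06], [2.81, 150.46], [-146.56, 146.56]. Speed limits (degrees/s): [147.25, 147.25, 180, 180, 180, 180].

INTERFACE

Orientations are given as [roll, pitch, yaw] about the fixed x, y, z axes, in that order (R = Rz(yaw) Ry(pitch) Rx(roll)).
In Python, from workcell import env, grab_frame gives the robot as it stands. The module is installed in compiled form; this text tells all that it offers.
- The arm moves only by the tool move_arm, never from a script. Its argument "plan" is a list of rows, each an object of numbers: "tx", "ty", "tz": the shift along the tool's x, y, z in cm; "wx", "wy", "wz": the turn, a rotation vector about the tool's x, y, z in rad. In form: [{"tx": .., "ty": .., "tz": .., "wx": .., "wy": .., "wz": ..}, ...]. A call has 1 to 12 rows; each row shifts and turns the commanded pose from where the row before left it, along the tool's axes as they then stand; what a row does not reach is not made up. A row lasts 1/12 s, in which the tool goes at most 41.7 mm and 7.16 degrees, less where a joint would pass 70% of its speed; a pose out of reach is approached as far as the arm can. A call is refused whole if a number of a shift passes 4.17 or a number of a turn 0.125, either way. A call with a gripper value outside its range is refused whole. "gripper" is the finger opening in cm, from 0 to 9.12, set as the call begins (left out, the last holds). The fingers move at their own pace and stop on an object; "force" is the grip in N (left out, the last holds). Time passes only in rows, so rows that do not move let the fingers close. It gives the time, the measured TCP pose, the force, the opening and the grip force at its end, in the units of the state.
- env.state(): the state, without advancing time (a new reading comes with each control period).
- grab_frame(name): name is "scene" or "side" or "wrist"; returns a dict with "color" (420x560x3 uint8, red, green, blue), "vfov" (degrees; the focal length in pixels is half the picture's height over the tangent of half this angle, whatever the lens; pixels are square), "cx", "cy" (the principal point, pixels), "view" (4x4, takes a point from world to camera coordinates). Camera axes: x right, y up, looking along -z (the intrinsics and any distortion apply to the point x, -y, -z); pixel columns grow to the right and rows downward; lengths in mm; the calibration is good to about 2 mm. A picture is of the moment at which its call begins. There is no depth.
- env.job_done(): hands the job in; it is judged then, once.
The state is a dict: "time_s": time; "qpos": joint angles; "qvel": joint speeds; "effort": joint torques, N m; "ee_pos": TCP position; "ee_rot": TCP orientation; "force": force on the tool from outside, world axes, zero at the start; "torque": the same for the moment, N m; "gripper_width": finger opening in mm; "gripper_force": force on a finger pad.
Only numpy, scipy, OpenCV 4.12 (cv2) and the standard library are available. Lean on these libraries where they do the work, as an engineer would, in place of code of your own. Each camera call takes 0.05 s, during which the arm holds its last target. There are 200 camera calls.

## Working session

There is one attempt and no reset: what is moved stays moved. The work goes in short steps, Python scripts to look and compute and a tool call to move; the robot and the scene stay as the last step left them, time stands still between calls to the robot, and variables do not carry over. Pictures are saved under pics/ and viewed, at most 14 in all, crops included, and the job is handed in when it is done.

Besides the shell and the picture viewer there is one more tool, called after "Request:" in YAML: its name, and indented under it one key for each argument. move_arm: Moves the arm, as the interface text tells. Its arguments: {"type":"object","properties":{"plan":{"type":"array","items":{"type":"object","properties":{"tx":{"type":"number"},"ty":{"type":"number"},"tz":{"type":"number"},"wx":{"type":"number"},"wy":{"type":"number"},"wz":{"type":"number"}}}},"gripper":{"type":"number"},"force":{"type":"number"}},"required":["plan"]}

```bash
mkdir -p pics
cat > h.py <<'E'
import numpy as np, cv2
from workcell import env, grab_frame
def snap(n,f):
    d=grab_frame(n); cv2.imwrite('pics/%s.png'%f,d['color'][:,:,::-1]); np.savez('%s.npz'%f,**{k:d[k] for k in d}); return d
def ray(d,u,v):
    V=np.array(d['view']); f=float(d['color'].shape[0]/2/np.tan(np.radians(float(d['vfov'])/2)))
    c=np.array([(u-float(d['cx']))/f,-(v-float(d['cy']))/f,-1]); R=V[:3,:3]; o=-R.T@V[:3,3]; return o,R.T@c
def pt(d,u,v,z):
    o,r=ray(d,u,v); return o+r*(z-o[2])/r[2]
def proj(d,P):
    V=np.array(d['view']); f=float(d['color'].shape[0]/2/np.tan(np.radians(float(d['vfov'])/2)))
    p=V[:3,:3]@np.array(P,float)+V[:3,3]; return float(d['cx'])+f*p[0]/-p[2], float(d['cy'])-f*p[1]/-p[2]
E
python3 - <<'E'
from h import *
for n in ['scene','side','wrist']:
    d=snap(n,n+'0'); print(n,d.keys(),d['color'].shape,d['vfov'],d['cx'],d['cy'],np.round(d['view'],3).tolist())
print(env.state())
a=cv2.imread('pics/scene0.png'); b=cv2.imread('pics/side0.png')
E
```

```text
scene dict_keys(['color', 'vfov', 'cx', 'cy', 'view']) (420, 560, 3) 53.172680794990946 281.7781253891399 205.50175153010807 [[0.347, 0.938, 0.003, -270.111], [-0.668, 0.245, 0.703, 277.224], [0.658, -0.246, 0.711, -1574.661], [0.0, 0.0, 0.0, 1.0]]
side dict_keys(['color', 'vfov', 'cx', 'cy', 'view']) (420, 560, 3) 47.0646726586881 272.76413824118066 205.66040764128675 [[-0.924, -0.383, -0.02, 510.704], [0.238, -0.615, 0.752, -159.444], [-0.3, 0.689, 0.659, -1209.48], [0.0, 0.0, 0.0, 1.0]]
wrist dict_keys(['color', 'vfov', 'cx', 'cy', 'view']) (420, 560, 3) 60.889089775560905 278.6342416096215 203.6031713611799 [[0.343, -0.939, -0.001, -575.434], [0.906, 0.331, -0.265, 29.251], [0.25, 0.09, 0.964, -390.795], [0.0, 0.0, 0.0, 1.0]]
{'time_s': 0.15, 'qpos': array([-7.11617982e+01,  1.83426933e+01,  8.96897464e+01, -3.12056652e-03,
        7.20426616e+01, -1.14714600e+00]), 'qvel': array([ 0.07703774, -0.06400845, -0.38113   , -0.05285962,  0.1017744 ,
       -0.06867385]), 'effort': array([ 7.00533437e-04, -4.12771833e+01, -2.32155007e+01,  7.29087344e-02,
        4.34435438e-02, -9.15535475e-05]), 'ee_pos': array([ 196.37695312, -540.03400511,  213.32284987]), 'ee_rot': array([-1.79924854e+02,  1.46315628e-03,  1.99863128e+01]), 'force': array([-0.9972455 ,  0.24569093, -0.73645972]), 'torque': array([ 0.01976734,  0.04650251, -0.04273605]), 'gripper_force': 0.0, 'gripper_width': 90.96812319228619}
```

View pics/scene0.png

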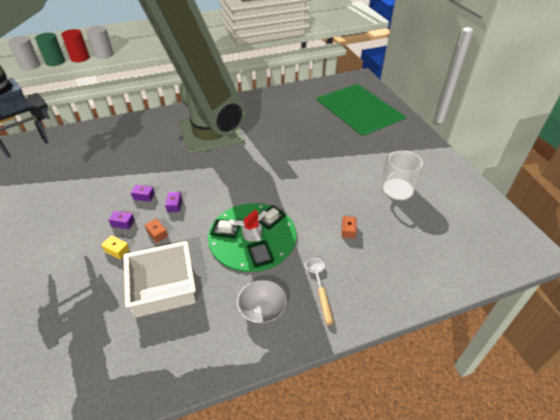

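View pics/side0.png

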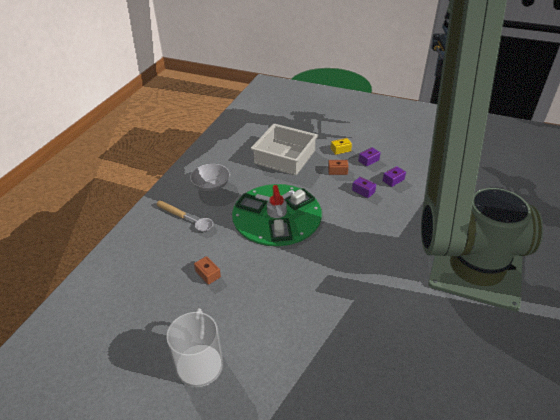

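The scene shows the feeder near (253,237), 2 stubs at (227,228) and (271,216), an empty pocket at (260,253), licks at (156,229) and (349,226), and the tub at (160,278). I'll enlarge these.

Run:
```python
import cv2,numpy as np
a=cv2.imread('pics/scene0.png')[185:305,90:370]; b=cv2.imread('pics/side0.png')[120:290,180:420]
A=cv2.resize(cv2.imread('pics/scene0.png')[195:275,200:306],(800,604),interpolation=cv2.INTER_CUBIC)
cv2.imwrite('pics/c1.png',A[:600])
S=cv2.imread('pics/side0.png')
A=cv2.resize(S[170:250,225:331],(800,604),interpolation=cv2.INTER_CUBIC)
cv2.imwrite('pics/c2.png',A[:600])
```

```text
(no output)
```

View pics/c1.png

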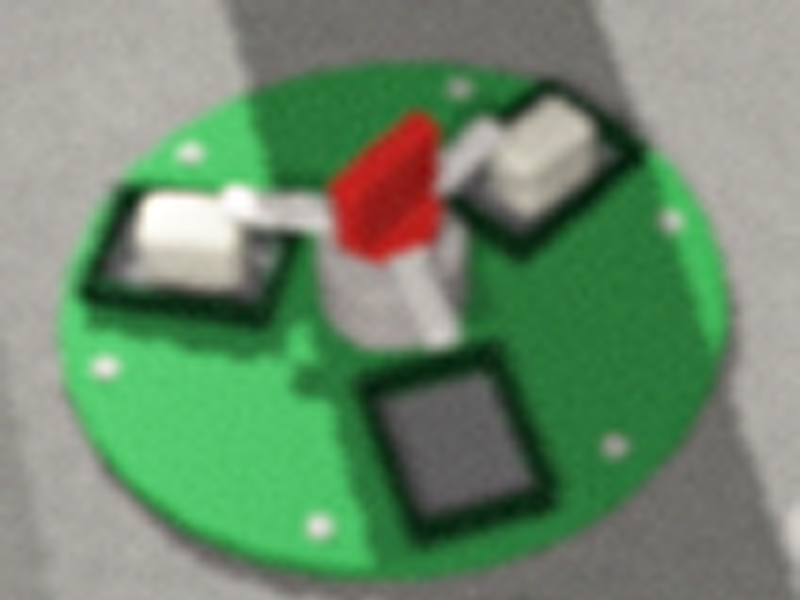

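View pics/c2.png

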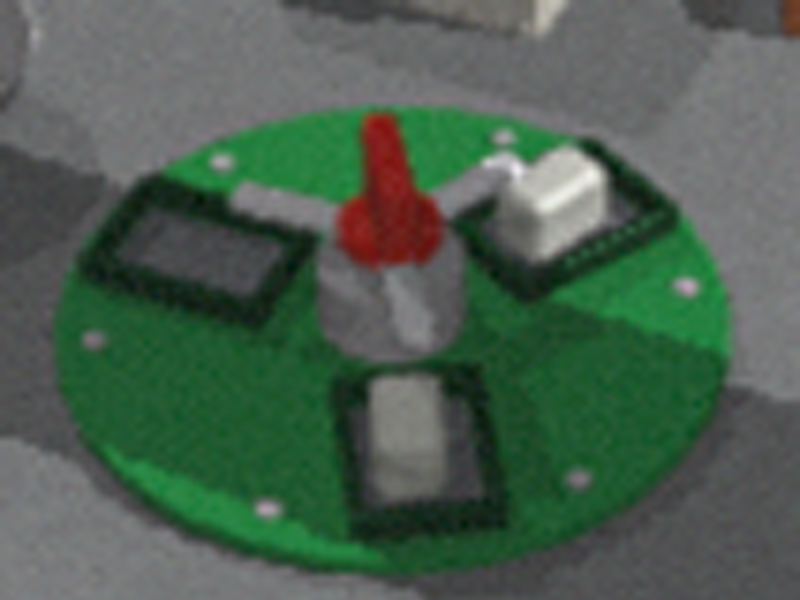

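```bash
cat > fit.py <<'E'
from h import *
from scipy.optimize import least_squares
D={n:dict(np.load(n+'0.npz')) for n in('scene','side')}
k=106/800
# (cam,u,v,pocket,xsign,ysign,z)
def s(u,v):return 200+u*k,195+v*k
def t(u,v):return 225+u*k,170+v*k
for n in D:
    d=D[n]; c=d['color'].astype(int); m=((c[:,:,1]>1.35*c[:,:,0])&(c[:,:,1]>1.3*c[:,:,2])).astype(np.uint8)
    nn,l,st,ce=cv2.connectedComponentsWithStats(m)
    for i in range(1,nn):
        if st[i,4]>800: print(n,st[i],ce[i],pt(d,*ce[i],10))
obs={'scene':s,'side':t}
C=[('scene',362,385,'a'),('scene',503,343,'b'),('scene',550,80,'c'),('scene',645,155,'d'),('scene',120,187,'e'),
('side',158,177,'f'),('side',318,238,'g'),('side',335,368,'h'),('side',485,366,'i'),('side',585,140,'j'),('side',680,210,'k')]
for cn,u,v,_ in C: print(cn,_,np.round(pt(D[cn],*obs[cn](u,v),22),1))
for cn,p in(('scene',s(388,170)),('side',t(385,150))): print('knob top',np.round(pt(D[cn],*p,90),1))
for cn,u,v in(('scene',156,229),('side',339,166),('scene',349,225),('side',207,267)):print(cn,np.round(pt(D[cn],u,v,32),1))
for cn,u,v in(('scene',160,278),('side',286,146)):print('tub',cn,np.round(pt(D[cn],u,v,60),1))
E
python3 fit.py
```

```text
scene [ 316   84   90   52 2428] [360.36202636 108.88138386] [ 68.40715726 595.95505688  10.        ]
scene [ 208  203   89   69 3381] [251.92191659 240.2404614 ] [568.42294451 -12.59112809  10.        ]
side [ 292   68   80   25 1117] [335.1557744   78.68845121] [ 628.02557753 -850.61170287   10.        ]
side [ 232  184   90   62 3036] [276.66567852 217.68972332] [534.67184294  14.87883447  10.        ]
scene a [594.2 -31.6  22. ]
scene b [593.1  23.4  22. ]
scene c [469.9  85.4  22. ]
scene d [521.6 106.6  22. ]
scene e [467.5 -90.7  22. ]
side f [653.4 -37.7  22. ]
side g [581.  -26.7  22. ]
side h [546.7  38.2  22. ]
side i [495.9  17.3  22. ]
side j [ 506.2 -118.8   22. ]
side k [457.8 -92.   22. ]
knob top [556.4  -6.3  90. ]
knob top [544.8  -8.5  90. ]
scene [ 453.2 -259.9   32. ]
side [ 434.5 -251.5   32. ]
scene [627.9 261.1  32. ]
side [618.1 265.5  32. ]
tub scene [ 646.9 -273.    60. ]
tub side [ 612.4 -256.7   60. ]
```

Request:
move_arm:
  plan:
    - {"wz": -0.121}
    - {"wz": -0.121}
    - {"wz": -0.121}
    - {"wz": -0.121}
    - {"wz": -0.121}
    - {"wz": -0.121}
    - {"wz": -0.121}
    - {"wz": -0.121}
    - {"wz": -0.121}
    - {"wz": -0.121}
    - {"wz": -0.121}
    - {"wz": -0.121}

```text
schema error: expected keys tx, ty, tz, wx, wy, wz
```

Request:
move_arm:
  plan:
    - {"wz": -0.121}
    - {"tx": 2.07, "ty": 3.22}
    - {"tx": 2.07, "ty": 3.22}
    - {"tx": 2.07, "ty": 3.22}
    - {"tx": 2.07, "ty": 3.22}
    - {"tx": 2.07, "ty": 3.22}
    - {"tx": 2.07, "ty": 3.22}
    - {"tx": 2.07, "ty": 3.22}
    - {"tx": 2.07, "ty": 3.22}

```text
schema error: expected keys tx, ty, tz, wx, wy, wz
```

Request:
move_arm:
  plan:
    - {"tx": 2.07, "ty": 3.22}
    - {"tx": 2.07, "ty": 3.22}
    - {"tx": 2.07, "ty": 3.22}
    - {"tx": 2.07, "ty": 3.22}
    - {"tx": 2.07, "ty": 3.22}
    - {"tx": 2.07, "ty": 3.22}
    - {"tx": 2.07, "ty": 3.22}
    - {"tx": 2.07, "ty": 3.22}
    - {}
    - {}
    - {}

```text
schema error: expected keys tx, ty, tz, wx, wy, wz
```

Run:
```python
from h import *
d=snap('wrist','w1'); print(env.state()['ee_pos'],env.state()['ee_rot'],np.round(proj(d,[552,-6,22]),0))
a=cv2.imread('pics/w1.png'); cv2.imwrite('pics/w1b.png',cv2.resize(a,(800,600),interpolation=cv2.INTER_CUBIC))
```

```text
[ 196.41427177 -540.12635498  213.43205392] [-1.79939731e+02  1.40414233e-03  1.99841071e+01] [-307. -598.]
```

View pics/w1b.png

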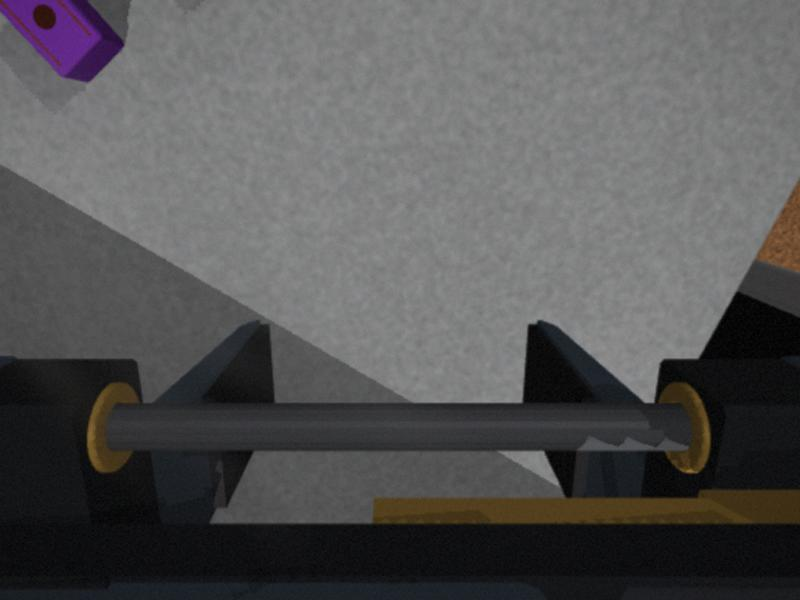

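The wrist picture only shows a purple block at upper left and the gripper over the lower half. My moves were refused because every key is needed, so I'm repeating them.

Request:
move_arm:
  plan:
    - {"tx": 0, "ty": 0, "tz": 0, "wx": 0, "wy": 0, "wz": -0.121}
    - {"tx": 0, "ty": 0, "tz": 0, "wx": 0, "wy": 0, "wz": -0.121}
    - {"tx": 0, "ty": 0, "tz": 0, "wx": 0, "wy": 0, "wz": -0.121}
    - {"tx": 0, "ty": 0, "tz": 0, "wx": 0, "wy": 0, "wz": -0.121}
    - {"tx": 0, "ty": 0, "tz": 0, "wx": 0, "wy": 0, "wz": -0.121}
    - {"tx": 0, "ty": 0, "tz": 0, "wx": 0, "wy": 0, "wz": -0.121}
    - {"tx": 0, "ty": 0, "tz": 0, "wx": 0, "wy": 0, "wz": -0.121}
    - {"tx": 0, "ty": 0, "tz": 0, "wx": 0, "wy": 0, "wz": -0.121}
    - {"tx": 0, "ty": 0, "tz": 0, "wx": 0, "wy": 0, "wz": -0.121}
    - {"tx": 0, "ty": 0, "tz": 0, "wx": 0, "wy": 0, "wz": -0.121}
    - {"tx": 0, "ty": 0, "tz": 0, "wx": 0, "wy": 0, "wz": -0.121}
    - {"tx": 0, "ty": 0, "tz": 0, "wx": 0, "wy": 0, "wz": -0.121}

```text
time_s: 1.2
ee_pos: [196.5, -540.2, 213.7]
ee_rot: [-180.0, -0.0, 103.5]
force: [-0.2, 0.8, -0.3]
gripper_width: 91.6
gripper_force: 0.0
```

Request:
move_arm:
  plan:
    - {"tx": 0, "ty": 0, "tz": 0, "wx": 0, "wy": 0, "wz": -0.121}
    - {"tx": 1.91, "ty": 3.24, "tz": -0.25, "wx": 0, "wy": 0, "wz": 0}
    - {"tx": 1.91, "ty": 3.24, "tz": -0.25, "wx": 0, "wy": 0, "wz": 0}
    - {"tx": 1.91, "ty": 3.24, "tz": -0.25, "wx": 0, "wy": 0, "wz": 0}
    - {"tx": 1.91, "ty": 3.24, "tz": -0.25, "wx": 0, "wy": 0, "wz": 0}
    - {"tx": 1.91, "ty": 3.24, "tz": -0.25, "wx": 0, "wy": 0, "wz": 0}
    - {"tx": 1.91, "ty": 3.24, "tz": -0.25, "wx": 0, "wy": 0, "wz": 0}
    - {"tx": 1.91, "ty": 3.24, "tz": -0.25, "wx": 0, "wy": 0, "wz": 0}
    - {"tx": 1.91, "ty": 3.24, "tz": -0.25, "wx": 0, "wy": 0, "wz": 0}

```text
time_s: 1.95
ee_pos: [388.1, -306.1, 234.1]
ee_rot: [180.0, 0.0, 110.1]
force: [0.2, -0.2, 0.0]
gripper_width: 91.1
gripper_force: 0.0
```

Request:
move_arm:
  plan:
    - {"tx": 1.91, "ty": 3.24, "tz": -0.25, "wx": 0, "wy": 0, "wz": 0}
    - {"tx": 1.91, "ty": 3.24, "tz": -0.25, "wx": 0, "wy": 0, "wz": 0}
    - {"tx": 1.91, "ty": 3.24, "tz": -0.25, "wx": 0, "wy": 0, "wz": 0}
    - {"tx": 1.91, "ty": 3.24, "tz": -0.25, "wx": 0, "wy": 0, "wz": 0}
    - {"tx": 1.91, "ty": 3.24, "tz": -0.25, "wx": 0, "wy": 0, "wz": 0}
    - {"tx": 1.91, "ty": 3.24, "tz": -0.25, "wx": 0, "wy": 0, "wz": 0}
    - {"tx": 1.91, "ty": 3.24, "tz": -0.25, "wx": 0, "wy": 0, "wz": 0}
    - {"tx": 1.91, "ty": 3.24, "tz": -0.25, "wx": 0, "wy": 0, "wz": 0}
    - {"tx": 0, "ty": 0, "tz": 0, "wx": 0, "wy": 0, "wz": 0}
    - {"tx": 0, "ty": 0, "tz": 0, "wx": 0, "wy": 0, "wz": 0}

```text
time_s: 2.78
ee_pos: [578.9, -73.7, 253.3]
ee_rot: [-179.9, -0.0, 110.3]
force: [-0.3, -0.1, 0.1]
gripper_width: 91.2
gripper_force: 0.0
```

Run:
```python
from h import *
d=snap('wrist','w1'); print(env.state()['ee_pos'],env.state()['ee_rot'],np.round(proj(d,[552,-6,22]),0))
a=cv2.imread('pics/w1.png'); cv2.imwrite('pics/w1b.png',cv2.resize(a,(800,600),interpolation=cv2.INTER_CUBIC))
```

```text
[578.03471924 -74.82078063 253.35378146] [-1.79910021e+02 -2.89525854e-03  1.10198710e+02] [276. 106.]
```

View pics/w1b.png

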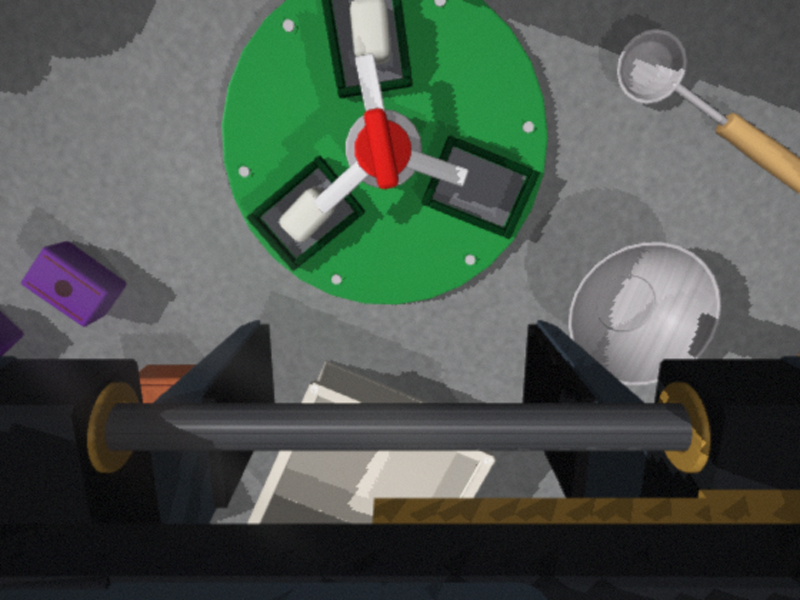

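Wrist view (800×600 scale): knob at (380,147), empty pocket at (482,187), stub pockets at (306,213) and (367,45), tub at (380,440), bowl at (645,310), spoon at (650,65), and a lick at (165,380).

```bash
cat > fit2.py <<'E'
from h import *
from scipy.optimize import least_squares
d=dict(np.load('w1.npz'))
# pocket angle idx, lx, ly, z, u, v (800 scale)
O=[(0,118,28,22,540,175),(0,118,-28,22,508,237),(0,42,-28,20,425,198),(0,42,28,20,450,138),
(-1,42,28,20,364,210),(-1,42,-28,20,318,158),(-1,118,28,22,297,270),(-1,118,-28,22,248,216),
(1,42,-28,20,411,84),(1,42,28,20,340,96)]
def pts(p):
    r=[]
    for k,x,y,z,u,v in O:
        a=p[2]+k*2*np.pi/3; r.append([p[0]+np.cos(a)*x-np.sin(a)*y,p[1]+np.sin(a)*x+np.cos(a)*y,z])
    return r
def pick(sgn):
    def f(p): return np.concatenate([np.array(proj(d,P))-np.array(o[4:])*.7+0.0 for P,o in zip(pts(p),O)])
    return f
f=pick(1)
best=min((least_squares(f,[552,-6,t],loss='soft_l1') for t in np.radians([-5,55,115,175])),key=lambda r:r.cost)
print(best.x[:2],np.degrees(best.x[2]),np.round(best.fun.reshape(-1,2),1).tolist())
c=d['color'].astype(int); m=((c[:,:,1]>1.35*c[:,:,0])&(c[:,:,1]>1.3*c[:,:,2])).astype(np.uint8)
print('disc px',np.where(m[:220].any(0))[0][[0,-1]],np.where(m[:220].any(1))[0][[-1]])
X,Y,T=best.x
print([np.round(proj(d,[X+128*np.cos(a),Y+128*np.sin(a),10]),1).tolist() for a in np.radians([20,200,-70])])
for u,v in((375,112),(388,186)): print('bar',pt(d,u*.7,v*.7,90))
red=(c[:,:,0]>120)&(c[:,:,1]<60)&(c[:,:,2]<60); ys,xs=np.where(red[:160]); print('red c',xs.mean(),ys.mean(),pt(d,xs.mean(),ys.mean(),85))
for n,u,v,z in(('stubA',302,215,40),('stubB',369,27,40)): print(n,pt(d,u*.7,v*.7,z))
for u,v in((314,388),(492,458)): print('tub corner',pt(d,u*.7,v*.7,60))
E
python3 fit2.py
```

```text
[544.35714754  -6.44155911] -1.1610804965400723 [[0.7, -2.4], [1.6, 1.2], [-2.3, 3.6], [-0.2, -3.0], [1.0, 1.1], [0.6, -2.8], [-3.0, 0.5], [-1.9, 0.2], [1.6, 0.1], [-0.9, -0.0]]
disc px [155 383] [212]
[[384.0, 104.5], [154.7, 103.1], [269.6, 213.4]]
bar [533.01145192  12.31921971  90.        ]
bar [555.98488814 -27.14463997  90.        ]
red c 267.29187634795113 103.80805176132279 [544.20031028  -6.61166997  85.        ]
stubA [503.14551704 -73.17548425  40.        ]
stubB [507.57349632  64.98072061  40.        ]
tub corner [ 555.10053934 -195.03238751   60.        ]
tub corner [ 710.22740516 -204.19760224   60.        ]
```

Request:
move_arm:
  plan:
    - {"tx": 0, "ty": 0, "tz": 0, "wx": 0, "wy": 0, "wz": -0.088}
    - {"tx": 0, "ty": 0, "tz": 0, "wx": 0, "wy": 0, "wz": -0.088}
    - {"tx": 3.8, "ty": 0.24, "tz": 0, "wx": 0, "wy": 0, "wz": 0}
    - {"tx": 3.8, "ty": 0.24, "tz": 0, "wx": 0, "wy": 0, "wz": 0}
    - {"tx": 0, "ty": 0, "tz": 3.5, "wx": 0, "wy": 0, "wz": 0}
    - {"tx": 0, "ty": 0, "tz": 3.5, "wx": 0, "wy": 0, "wz": 0}
    - {"tx": 0, "ty": 0, "tz": 3.5, "wx": 0, "wy": 0, "wz": 0}
    - {"tx": 0, "ty": 0, "tz": 3.5, "wx": 0, "wy": 0, "wz": 0}
    - {"tx": 0, "ty": 0, "tz": 0, "wx": 0, "wy": 0, "wz": 0}
    - {"tx": 0, "ty": 0, "tz": 0, "wx": 0, "wy": 0, "wz": 0}
  gripper: 9.1

```text
time_s: 3.67
ee_pos: [542.6, -8.2, 113.2]
ee_rot: [-179.8, -0.1, 120.1]
force: [0.2, -1.0, 0.7]
gripper_width: 91.0
gripper_force: 0.0
```

Request:
move_arm:
  plan:
    - {"tx": 0.06, "ty": 0.2, "tz": 2.5, "wx": 0, "wy": 0, "wz": 0}
    - {"tx": 0, "ty": 0, "tz": 2.5, "wx": 0, "wy": 0, "wz": 0}
    - {"tx": 0, "ty": 0, "tz": 0, "wx": 0, "wy": 0, "wz": 0}
    - {"tx": 0, "ty": 0, "tz": 0, "wx": 0, "wy": 0, "wz": 0}
    - {"tx": 0, "ty": 0, "tz": 0, "wx": 0, "wy": 0, "wz": 0}

```text
time_s: 4.08
ee_pos: [547.4, -6.0, 66.5]
ee_rot: [179.8, 0.1, 120.2]
force: [0.0, -0.4, -0.5]
gripper_width: 90.8
gripper_force: 0.0
```

Request:
move_arm:
  plan:
    - {"tx": 0, "ty": 0, "tz": 0, "wx": 0, "wy": 0, "wz": 0}
    - {"tx": 0, "ty": 0, "tz": 0, "wx": 0, "wy": 0, "wz": 0}
    - {"tx": 0, "ty": 0, "tz": 0, "wx": 0, "wy": 0, "wz": 0}
    - {"tx": 0, "ty": 0, "tz": 0, "wx": 0, "wy": 0, "wz": 0}
    - {"tx": 0, "ty": 0, "tz": 0, "wx": 0, "wy": 0, "wz": 0}
    - {"tx": 0, "ty": 0, "tz": 0, "wx": 0, "wy": 0, "wz": 0}
    - {"tx": 0, "ty": 0, "tz": 0, "wx": 0, "wy": 0, "wz": 0}
    - {"tx": 0, "ty": 0, "tz": 0, "wx": 0, "wy": 0, "wz": 0}
    - {"tx": 0, "ty": 0, "tz": 0, "wx": 0, "wy": 0, "wz": 0}
    - {"tx": 0, "ty": 0, "tz": 0, "wx": 0, "wy": 0, "wz": 0}
  gripper: 0.8
  force: 12

```text
time_s: 4.92
ee_pos: [545.6, -5.6, 63.9]
ee_rot: [-180.0, 0.0, 120.2]
force: [0.3, 0.8, 0.0]
gripper_width: 27.1
gripper_force: 0.0
```

Request:
move_arm:
  plan:
    - {"tx": 0, "ty": 0, "tz": 0, "wx": 0, "wy": 0, "wz": 0}
    - {"tx": 0, "ty": 0, "tz": 0, "wx": 0, "wy": 0, "wz": 0}
    - {"tx": 0, "ty": 0, "tz": 0, "wx": 0, "wy": 0, "wz": 0}
    - {"tx": 0, "ty": 0, "tz": 0, "wx": 0, "wy": 0, "wz": 0}
    - {"tx": 0, "ty": 0, "tz": 0, "wx": 0, "wy": 0, "wz": 0}

```text
time_s: 5.33
ee_pos: [542.6, -6.9, 63.6]
ee_rot: [-179.6, -0.1, 120.3]
force: [-5.3, -4.5, 3.5]
gripper_width: 14.2
gripper_force: 12.0
```

Request:
move_arm:
  plan:
    - {"tx": 0, "ty": -0.1, "tz": 0, "wx": 0, "wy": 0, "wz": -0.05}
    - {"tx": 0, "ty": 0, "tz": 0, "wx": 0, "wy": 0, "wz": -0.1}
    - {"tx": 0, "ty": 0, "tz": 0, "wx": 0, "wy": 0, "wz": -0.1}
    - {"tx": 0, "ty": 0, "tz": 0, "wx": 0, "wy": 0, "wz": -0.1}
    - {"tx": 0, "ty": 0, "tz": 0, "wx": 0, "wy": 0, "wz": -0.1}
    - {"tx": 0, "ty": 0, "tz": 0, "wx": 0, "wy": 0, "wz": -0.1}
    - {"tx": 0, "ty": 0, "tz": 0, "wx": 0, "wy": 0, "wz": 0}
  force: 25

```text
time_s: 5.92
ee_pos: [542.8, -6.7, 64.4]
ee_rot: [-179.8, -0.2, 151.9]
force: [-4.6, -2.7, 6.1]
gripper_width: 13.8
gripper_force: 25.0
```

Request:
move_arm:
  plan:
    - {"tx": 0, "ty": 0, "tz": 0, "wx": 0, "wy": 0, "wz": -0.1}
    - {"tx": 0, "ty": 0, "tz": 0, "wx": 0, "wy": 0, "wz": -0.1}
    - {"tx": 0, "ty": 0, "tz": 0, "wx": 0, "wy": 0, "wz": -0.1}
    - {"tx": 0, "ty": 0, "tz": 0, "wx": 0, "wy": 0, "wz": -0.1}
    - {"tx": 0, "ty": 0, "tz": 0, "wx": 0, "wy": 0, "wz": -0.08}
    - {"tx": 0, "ty": 0, "tz": 0, "wx": 0, "wy": 0, "wz": 0}
    - {"tx": 0, "ty": 0, "tz": 0, "wx": 0, "wy": 0, "wz": 0}

```text
time_s: 6.5
ee_pos: [542.9, -6.4, 64.4]
ee_rot: [-180.0, -0.2, 179.2]
force: [-5.2, -1.2, 6.8]
gripper_width: 14.1
gripper_force: 25.0
```

```bash
python3 -c "
from h import *
s=env.state();print(s['torque'],s['force'],s['ee_rot'],s['ee_pos'])"
```

```text
[-0.14424746  0.78854496 -0.06862927] [-5.24725437 -1.22040491  6.83918594] [-179.9622206    -0.21046771  179.20473485] [542.88511634  -6.43772884  64.41164508]
```

Request:
move_arm:
  plan:
    - {"tx": 0, "ty": 0, "tz": -0.5, "wx": 0, "wy": 0, "wz": 0}
    - {"tx": 0, "ty": 0, "tz": -0.5, "wx": 0, "wy": 0, "wz": 0}
    - {"tx": 0, "ty": 0, "tz": 0, "wx": 0, "wy": 0, "wz": 0}
    - {"tx": 0, "ty": 0, "tz": 0, "wx": 0, "wy": 0, "wz": 0}
    - {"tx": 0, "ty": 0, "tz": 0, "wx": 0, "wy": 0, "wz": 0}
  force: 6

```text
time_s: 6.92
ee_pos: [543.5, -6.4, 73.8]
ee_rot: [-180.0, -0.1, 179.2]
force: [-4.9, -2.1, 2.5]
gripper_width: 13.8
gripper_force: 6.0
```

```bash
cat >> h.py <<'E'
def st(n=6):
    P=[];F=[];R=[]
    for i in range(n):
        grab_frame('side'); s=env.state(); P.append(s['ee_pos']);F.append(s['force']);R.append(s['ee_rot'])
    print('pos',np.round(np.mean(P,0),1),'F',np.round(np.mean(F,0),1),'rot',np.round(R[-1],1),'yaw',np.round(np.mean(np.array(R)[:,2]%360),2),'w',s['gripper_width'],s['gripper_force'],s['time_s'])
    return np.mean(P,0)
E
python3 -c "
from h import *
st()"
```

```text
pos [543.5  -6.4  73.7] F [-4.8 -2.3  3. ] rot [-180.    -0.2  179.2] yaw 179.21 w 13.978080750933978 6.001463904976845 7.2167
```

Request:
move_arm:
  plan:
    - {"tx": 0, "ty": 0, "tz": 0, "wx": 0, "wy": 0, "wz": 0}
    - {"tx": 0, "ty": 0, "tz": 0, "wx": 0, "wy": 0, "wz": 0}
    - {"tx": 0, "ty": 0, "tz": 0, "wx": 0, "wy": 0, "wz": 0}
    - {"tx": 0, "ty": 0, "tz": 0, "wx": 0, "wy": 0, "wz": 0}
    - {"tx": 0, "ty": 0, "tz": 0, "wx": 0, "wy": 0, "wz": 0}
    - {"tx": 0, "ty": 0, "tz": 0, "wx": 0, "wy": 0, "wz": 0}
  gripper: 5

```text
time_s: 7.72
ee_pos: [545.0, -6.0, 74.0]
ee_rot: [180.0, 0.0, 179.2]
force: [-0.1, 0.9, 0.1]
gripper_width: 48.8
gripper_force: 0.0
```

```bash
python3 -c "
from h import *
st()"
```

```text
pos [544.8  -6.   73.9] F [-0.1  0.2 -0. ] rot [-180.     0.   179.2] yaw 179.21 w 49.98958091769397 0.0 8.0167
```

Request:
move_arm:
  plan:
    - {"tx": 0, "ty": 0, "tz": -3.6, "wx": 0, "wy": 0, "wz": 0}
    - {"tx": 0, "ty": 0, "tz": -3.6, "wx": 0, "wy": 0, "wz": 0}
    - {"tx": -2, "ty": 0, "tz": -3.2, "wx": 0, "wy": 0, "wz": 0}
    - {"tx": -2, "ty": 0, "tz": -3.2, "wx": 0, "wy": 0, "wz": 0}
    - {"tx": -2, "ty": 0, "tz": -3, "wx": 0, "wy": 0, "wz": 0}
    - {"tx": -1.8, "ty": 0, "tz": 0, "wx": 0, "wy": 0, "wz": 0}
    - {"tx": 0, "ty": 0, "tz": 0, "wx": 0, "wy": 0, "wz": 0}
    - {"tx": 0, "ty": 0, "tz": 0, "wx": 0, "wy": 0, "wz": 0}
    - {"tx": 0, "ty": 0, "tz": 0, "wx": 0, "wy": 0, "wz": 0}

```text
time_s: 8.77
ee_pos: [621.2, -7.1, 238.5]
ee_rot: [-180.0, -0.2, 179.2]
force: [0.8, -0.3, -0.7]
gripper_width: 50.0
gripper_force: 0.0
```

Run:
```python
from h import *
d=snap('wrist','w2'); st(2)
a=cv2.imread('pics/w2.png'); print(proj(d,[542.4,-6.4,10]))
u,v=proj(d,[542.4,-6.4,10]); print(u,v); 
y0=max(0,int(v)-118); x0=int(u)-150
cv2.imwrite('pics/w2b.png',cv2.resize(a[y0:y0+225,x0:x0+300],(800,600),interpolation=cv2.INTER_CUBIC)); print(x0,y0)
```

```text
pos [621.3  -7.1 239. ] F [-0.   0.1 -0.2] rot [-1.800e+02 -1.000e-01  1.792e+02] yaw 179.21 w 50.30739468449726 0.0 8.9167
(np.float64(278.8227442169734), np.float64(100.47043190566839))
278.8227442169734 100.47043190566839
128 0
```

View pics/w2b.png

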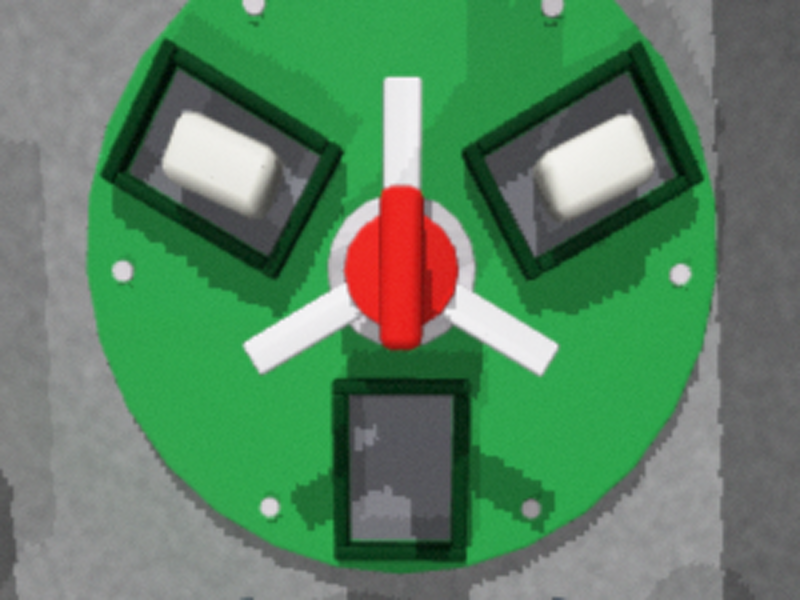

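The knob is up and open with its arms between the pockets; the stubs are at (220,163) and (595,165), and the bottom pocket is empty. Next I fit the feeder.

Run:
```python
from h import *
from scipy.optimize import least_squares
d=dict(np.load('w2.npz')); s=300/800
# camera up is -x? determine which pocket by projection
O=[(0,[(337,562),(466,558),(468,380),(334,380)]),(1,[(172,42),(342,153),(274,276),(104,177)]),(1,[(638,45),(704,180),(533,277),(462,152)])]
px=np.array([c for _,l in O for c in l])*s+[128,0]
def model(p):
    r=[]
    for k in(0,1,-1):
        a=np.radians(p[2])+k*2*np.pi/3
        for x,y in((118,28),(118,-28),(42,-28),(42,28)):
            r.append(proj(d,[p[0]+np.cos(a)*x-np.sin(a)*y,p[1]+np.sin(a)*x+np.cos(a)*y,22]))
    return np.array(r)
def f(p):
    m=model(p); return np.concatenate([(px-q)[np.argmin(np.hypot(*(px-q).T))] for q in m])
r=least_squares(f,[542.4,-6.4,-.5]); print(r.x,np.round(r.fun.reshape(-1,2),1).tolist())
c=d['color'].astype(int); g=((c[:,:,1]>1.35*c[:,:,0])&(c[:,:,1]>1.3*c[:,:,2]))
xs=np.where(g[:225].any(0))[0]; ys=np.where(g[:225].any(1))[0]; print('disc',xs[[0,-1]],ys[-1])
X,Y,T=r.x
print([np.round(proj(d,[X+128*np.cos(a),Y+128*np.sin(a),10]),1).tolist() for a in np.radians([0,90,-90])])
def S(u,v,z): return np.round(pt(d,u*s+128,v*s,z),1)
for n,l in(('L',[(205,112),(275,155),(245,212),(165,165)]),('R',[(610,115),(655,165),(570,218),(537,170)])):
    P=[S(*q,38)[:2] for q in l]; print(n,np.mean(P,0),P)
print('bar',S(402,190,100),S(400,345,100))
```

```text
[544.64217351  -6.17961756  -1.01881827] [[-0.5, -1.8], [0.6, -0.0], [0.4, -0.5], [-1.4, -0.8], [-2.0, 1.9], [-1.3, -0.2], [0.7, -2.1], [-0.2, 0.9], [1.9, -0.1], [2.8, 1.8], [-0.9, 1.5], [-0.2, -2.0]]
disc [160 396] 214
[[280.4, 216.2], [398.1, 101.0], [160.3, 104.2]]
L [504.6 -71.4] [array([487.9, -76.7]), array([502.7, -52.2]), array([522.2, -64.2]), array([505.6, -92.5])]
R [508.375  63.65 ] [array([490.8,  69.1]), array([507.9,  86.3]), array([525.8,  55.9]), array([509. ,  43.3])]
bar [520.6  -6.2 100. ] [567.1  -7.4 100. ]
```

```bash
cat > wfit.py <<'E'
from h import *
from scipy.optimize import least_squares
def projk(d,P,k):
    u,v=proj(d,P); f=float(210/np.tan(np.radians(float(d['vfov'])/2))); cx,cy=float(d['cx']),float(d['cy'])
    x,y=(u-cx)/f,(v-cy)/f; r=x*x+y*y; g=1+k*r; return cx+f*x*g,cy+f*y*g
def ptk(d,u,v,z,k):
    f=float(210/np.tan(np.radians(float(d['vfov'])/2))); cx,cy=float(d['cx']),float(d['cy'])
    a,b=(u-cx)/f,(v-cy)/f; x,y=a,b
    for _ in range(20): g=1+k*(x*x+y*y); x,y=a/g,b/g
    return pt(d,cx+f*x,cy+f*y,z)
if __name__=='__main__':
    d2=dict(np.load('w2.npz')); d1=dict(np.load('w1.npz')); s=300/800
    p2=np.array([(337,562),(466,558),(468,380),(334,380),(172,42),(342,153),(274,276),(104,177),(638,45),(704,180),(533,277),(462,152)])*s+[128,0]
    p1=np.array([(540,175),(508,237),(425,198),(450,138),(364,210),(318,158),(297,270),(248,216),(411,84),(340,96)])*.7
    def res(p,d,px,nk):
        o=[]
        for k in(0,1,-1):
            a=np.radians(p[2])+k*2*np.pi/3
            for x,y in((118,28),(118,-28),(42,-28),(42,28)):
                q=np.array(projk(d,[p[0]+np.cos(a)*x-np.sin(a)*y,p[1]+np.sin(a)*x+np.cos(a)*y,22],p[nk]))
                if q[1]<5: continue
                o.append((px-q)[np.argmin(np.hypot(*(px-q).T))])
        return np.concatenate(o)
    for nm,F in(('2',lambda p:res(p,d2,p2,3)),('1',lambda p:res(p,d1,p1,3))):
        r=least_squares(F,[543,-6,-.7,-.05],x_scale=[1,1,1,.05]); print(nm,np.round(r.x,2),np.sqrt(np.mean(r.fun**2)),np.round(r.fun,1))
E
python3 wfit.py
```

```text
2 [ 5.4319e+02 -6.1600e+00 -1.0200e+00 -6.0000e-02] 0.8109758179404927 [-0.5 -0.5  0.6  1.2  0.4  0.7 -1.4  0.5 -0.3 -0.2  0.2 -0.6  0.9 -1.2
  0.   0.9  0.4 -0.6  1.1 -0.4 -1.1  1.5 -0.4 -1.1]
1 [ 5.442e+02 -5.450e+00 -1.020e+00 -1.200e-01] 1.598012322251269 [ 0.6  2.2 -1.5 -0.4  2.  -3.1  0.3  2.7 -1.6 -1.7  0.3 -1.5  2.2  0.1
  0.2 -0.3 -1.2  2.5 -1.3 -0.7]
```

Request:
move_arm:
  plan:
    - {"tx": 2.88, "ty": 1.71, "tz": 0, "wx": 0, "wy": 0, "wz": 0}
    - {"tx": 2.88, "ty": 1.71, "tz": 0, "wx": 0, "wy": 0, "wz": 0}
    - {"tx": 2.88, "ty": 1.71, "tz": 0, "wx": 0, "wy": 0, "wz": 0}
    - {"tx": 2.88, "ty": 1.71, "tz": 0, "wx": 0, "wy": 0, "wz": 0.117}
    - {"tx": 0, "ty": 0, "tz": 0, "wx": 0, "wy": 0, "wz": 0.117}
    - {"tx": 0, "ty": 0, "tz": 0, "wx": 0, "wy": 0, "wz": 0.117}
    - {"tx": 0, "ty": 0, "tz": 0, "wx": 0, "wy": 0, "wz": 0.117}
    - {"tx": 0, "ty": 0, "tz": 0, "wx": 0, "wy": 0, "wz": 0.117}
    - {"tx": 0, "ty": 0, "tz": 0, "wx": 0, "wy": 0, "wz": 0.117}
    - {"tx": 0, "ty": 0, "tz": 0, "wx": 0, "wy": 0, "wz": 0.117}
    - {"tx": 0, "ty": 0, "tz": 0, "wx": 0, "wy": 0, "wz": 0.117}
    - {"tx": 0, "ty": 0, "tz": 0, "wx": 0, "wy": 0, "wz": 0.117}

```text
time_s: 9.92
ee_pos: [507.5, 62.8, 239.6]
ee_rot: [-179.9, -0.0, 118.5]
force: [0.3, -0.3, -1.3]
gripper_width: 49.9
gripper_force: 0.0
```

Request:
move_arm:
  plan:
    - {"tx": 0, "ty": 0, "tz": 3.5, "wx": 0, "wy": 0, "wz": 0}
    - {"tx": 0, "ty": 0, "tz": 3.5, "wx": 0, "wy": 0, "wz": 0}
    - {"tx": 0, "ty": 0, "tz": 3.5, "wx": 0, "wy": 0, "wz": 0}
    - {"tx": 0, "ty": 0, "tz": 3.5, "wx": 0, "wy": 0, "wz": 0}
    - {"tx": 0, "ty": 0, "tz": 3.5, "wx": 0, "wy": 0, "wz": 0}
    - {"tx": 0, "ty": 0, "tz": 0, "wx": 0, "wy": 0, "wz": 0}
    - {"tx": 0, "ty": 0, "tz": 0, "wx": 0, "wy": 0, "wz": 0}
    - {"tx": 0, "ty": 0, "tz": 0, "wx": 0, "wy": 0, "wz": 0}

```text
time_s: 10.58
ee_pos: [509.5, 63.0, 66.5]
ee_rot: [179.9, 0.1, 118.9]
force: [0.9, 0.1, -0.4]
gripper_width: 50.1
gripper_force: 0.0
```

```bash
python3 -c "
from h import *
st(3)"
```

```text
pos [510.1  63.   67.2] F [ 0.6  0.6 -0.3] rot [1.798e+02 1.000e-01 1.189e+02] yaw 118.88 w 49.89688832551054 0.0 10.7333
```

Request:
move_arm:
  plan:
    - {"tx": 0.15, "ty": -0.26, "tz": 2.1, "wx": 0, "wy": 0, "wz": 0}
    - {"tx": 0, "ty": 0, "tz": 2.05, "wx": 0, "wy": 0, "wz": 0}
    - {"tx": 0, "ty": 0, "tz": 0, "wx": 0, "wy": 0, "wz": 0}
    - {"tx": 0, "ty": 0, "tz": 0, "wx": 0, "wy": 0, "wz": 0}
    - {"tx": 0, "ty": 0, "tz": 0, "wx": 0, "wy": 0, "wz": 0}

```text
time_s: 11.15
ee_pos: [506.2, 63.0, 24.7]
ee_rot: [179.9, 0.0, 118.9]
force: [0.6, 1.4, -0.0]
gripper_width: 50.3
gripper_force: 0.0
```

Request:
move_arm:
  plan:
    - {"tx": 0, "ty": 0, "tz": 0, "wx": 0, "wy": 0, "wz": 0}
    - {"tx": 0, "ty": 0, "tz": 0, "wx": 0, "wy": 0, "wz": 0}
    - {"tx": 0, "ty": 0, "tz": 0, "wx": 0, "wy": 0, "wz": 0}
    - {"tx": 0, "ty": 0, "tz": 0, "wx": 0, "wy": 0, "wz": 0}
    - {"tx": 0, "ty": 0, "tz": 0, "wx": 0, "wy": 0, "wz": 0}
    - {"tx": 0, "ty": 0, "tz": 0, "wx": 0, "wy": 0, "wz": 0}
  gripper: 1.5
  force: 15

```text
time_s: 11.65
ee_pos: [505.7, 62.9, 23.8]
ee_rot: [180.0, 0.0, 118.9]
force: [-0.4, -0.2, 4.1]
gripper_width: 25.9
gripper_force: 15.0
```

Request:
move_arm:
  plan:
    - {"tx": 0, "ty": 0, "tz": -2, "wx": 0, "wy": 0, "wz": 0}
    - {"tx": 0, "ty": 0, "tz": -3, "wx": 0, "wy": 0, "wz": 0}
    - {"tx": 0, "ty": 0, "tz": -3, "wx": 0, "wy": 0, "wz": 0}
    - {"tx": 0, "ty": 0, "tz": -3, "wx": 0, "wy": 0, "wz": 0}
    - {"tx": 0, "ty": 0, "tz": -3, "wx": 0, "wy": 0, "wz": 0}
    - {"tx": 0, "ty": 0, "tz": 0, "wx": 0, "wy": 0, "wz": 0}

```text
time_s: 12.15
ee_pos: [509.0, 63.3, 169.1]
ee_rot: [179.4, 0.3, 118.9]
force: [1.2, 0.2, -0.2]
gripper_width: 25.6
gripper_force: 15.0
```

Request:
move_arm:
  plan:
    - {"tx": -3.74, "ty": -0.66, "tz": 0, "wx": 0, "wy": 0, "wz": 0}
    - {"tx": -3.74, "ty": -0.66, "tz": 0, "wx": 0, "wy": 0, "wz": 0}
    - {"tx": -3.74, "ty": -0.66, "tz": 0, "wx": 0, "wy": 0, "wz": 0}
    - {"tx": -3.74, "ty": -0.66, "tz": 0, "wx": 0, "wy": 0, "wz": 0}
    - {"tx": -3.74, "ty": -0.66, "tz": 0, "wx": 0, "wy": 0, "wz": 0}
    - {"tx": -3.74, "ty": -0.66, "tz": 0, "wx": 0, "wy": 0, "wz": 0}
    - {"tx": -3.74, "ty": -0.66, "tz": 0, "wx": 0, "wy": 0, "wz": 0}
    - {"tx": -3.74, "ty": -0.66, "tz": 0, "wx": 0, "wy": 0, "wz": 0}
    - {"tx": -3.74, "ty": -0.66, "tz": 0, "wx": 0, "wy": 0, "wz": 0}
    - {"tx": -3.74, "ty": -0.66, "tz": 0, "wx": 0, "wy": 0, "wz": 0}
    - {"tx": 0, "ty": 0, "tz": 0, "wx": 0, "wy": 0, "wz": 0}
    - {"tx": 0, "ty": 0, "tz": 0, "wx": 0, "wy": 0, "wz": 0}

```text
time_s: 13.15
ee_pos: [627.8, -298.1, 161.3]
ee_rot: [-179.9, -0.1, 118.7]
force: [-0.1, 0.6, -0.3]
gripper_width: 25.6
gripper_force: 15.0
```

Run:
```python
from h import *
d=snap('wrist','w3'); st(2); e=snap('scene','s3')
a=cv2.imread('pics/w3.png'); b=cv2.imread('pics/s3.png')[170:330,80:290]
cv2.imwrite('pics/w3b.png',np.hstack([cv2.resize(a,(400,300)),cv2.resize(b,(394,300),interpolation=cv2.INTER_CUBIC)]))
```

```text
pos [ 627.6 -295.3  162.6] F [ 0.2 -0.7 -0.4] rot [-1.800e+02 -1.000e-01  1.189e+02] yaw 118.9 w 25.884673379891595 14.998954385519028 13.3
```

View pics/w3b.png

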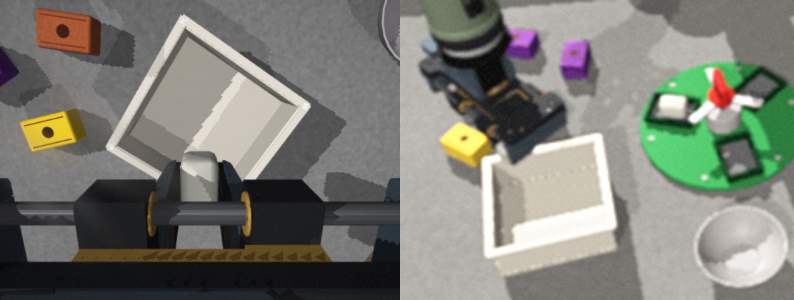

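Left half: tub rim corners at (183,16), (308,104) and (108,148), the stub held between the fingers, and the brown lick with its spot at (63,31). I'll compute the tub and lick positions.

Run:
```python
from wfit import *
d=dict(np.load('w3.npz')); s=1.4
for z,l in((60,[(183,16),(308,104),(108,148)]),(32,[(63,31),(38,10),(99,16),(93,51),(35,46)])):
    for q in l: print(z,q,np.round(ptk(d,q[0]*s,q[1]*s,z,-.08),1))
```

```text
60 (183, 16) [ 551.2 -189.7   60. ]
60 (308, 104) [ 709.7 -201.5   60. ]
60 (108, 148) [ 541.  -350.3   60. ]
32 (63, 31) [ 433.7 -261.8   32. ]
32 (38, 10) [ 397.9 -254.    32. ]
32 (99, 16) [ 464.5 -228.5   32. ]
32 (93, 51) [ 473.9 -265.8   32. ]
32 (35, 46) [ 409.5 -292.1   32. ]
```

Request:
move_arm:
  plan:
    - {"tx": 0, "ty": 0, "tz": 3.2, "wx": 0, "wy": 0, "wz": 0}
    - {"tx": 0, "ty": 0, "tz": 3.2, "wx": 0, "wy": 0, "wz": 0}
    - {"tx": 0, "ty": 0, "tz": 3.2, "wx": 0, "wy": 0, "wz": 0}
    - {"tx": 0, "ty": 0, "tz": 2.8, "wx": 0, "wy": 0, "wz": 0}
    - {"tx": 0, "ty": 0, "tz": 0, "wx": 0, "wy": 0, "wz": 0}
    - {"tx": 0, "ty": 0, "tz": 0, "wx": 0, "wy": 0, "wz": 0}

```text
time_s: 13.85
ee_pos: [627.5, -294.9, 38.7]
ee_rot: [-179.9, -0.2, 119.0]
force: [0.9, -0.6, 0.5]
gripper_width: 25.9
gripper_force: 15.0
```

Request:
move_arm:
  plan:
    - {"tx": 0, "ty": 0, "tz": 0, "wx": 0, "wy": 0, "wz": 0}
    - {"tx": 0, "ty": 0, "tz": 0, "wx": 0, "wy": 0, "wz": 0}
    - {"tx": 0, "ty": 0, "tz": 0, "wx": 0, "wy": 0, "wz": 0}
    - {"tx": 0, "ty": 0, "tz": 0, "wx": 0, "wy": 0, "wz": 0}
    - {"tx": 0, "ty": 0, "tz": -4, "wx": 0, "wy": 0, "wz": 0}
    - {"tx": 0, "ty": 0, "tz": -4, "wx": 0, "wy": 0, "wz": 0}
    - {"tx": 0, "ty": 0, "tz": -4, "wx": 0, "wy": 0, "wz": 0}
  gripper: 5

```text
time_s: 14.43
ee_pos: [628.0, -296.4, 161.2]
ee_rot: [-180.0, -0.0, 118.9]
force: [1.5, -0.3, -0.0]
gripper_width: 50.1
gripper_force: 0.0
```

Request:
move_arm:
  plan:
    - {"tx": 3.66, "ty": 0, "tz": 0, "wx": 0, "wy": 0, "wz": 0}
    - {"tx": 3.66, "ty": 0, "tz": 0, "wx": 0, "wy": 0, "wz": 0}
    - {"tx": 3.66, "ty": 0, "tz": 0, "wx": 0, "wy": 0, "wz": 0}
    - {"tx": 3.66, "ty": 0, "tz": 0, "wx": 0, "wy": 0, "wz": 0}
    - {"tx": 3.66, "ty": 0, "tz": 0, "wx": 0, "wy": 0, "wz": 0}
    - {"tx": 3.66, "ty": 0, "tz": 0, "wx": 0, "wy": 0, "wz": 0}
    - {"tx": 3.66, "ty": 0, "tz": 0, "wx": 0, "wy": 0, "wz": 0.116}
    - {"tx": 0, "ty": 0, "tz": 0, "wx": 0, "wy": 0, "wz": 0.116}
    - {"tx": 0, "ty": 0, "tz": 0, "wx": 0, "wy": 0, "wz": 0.116}
    - {"tx": 0, "ty": 0, "tz": 0, "wx": 0, "wy": 0, "wz": 0.116}

```text
time_s: 15.27
ee_pos: [504.6, -71.4, 160.7]
ee_rot: [179.9, 0.0, 92.0]
force: [-0.1, -0.8, 0.3]
gripper_width: 49.8
gripper_force: 0.0
```

Request:
move_arm:
  plan:
    - {"tx": 0, "ty": 0, "tz": 0, "wx": 0, "wy": 0, "wz": 0.116}
    - {"tx": 0, "ty": 0, "tz": 0, "wx": 0, "wy": 0, "wz": 0.116}
    - {"tx": 0, "ty": 0, "tz": 0, "wx": 0, "wy": 0, "wz": 0.116}
    - {"tx": 0, "ty": 0, "tz": 0, "wx": 0, "wy": 0, "wz": 0.116}
    - {"tx": 0, "ty": 0, "tz": 0, "wx": 0, "wy": 0, "wz": 0.116}
    - {"tx": 0, "ty": 0, "tz": 3.2, "wx": 0, "wy": 0, "wz": 0}
    - {"tx": 0, "ty": 0, "tz": 3.2, "wx": 0, "wy": 0, "wz": 0}
    - {"tx": 0, "ty": 0, "tz": 3.2, "wx": 0, "wy": 0, "wz": 0}
    - {"tx": 0, "ty": 0, "tz": 0, "wx": 0, "wy": 0, "wz": 0}
    - {"tx": 0, "ty": 0, "tz": 0, "wx": 0, "wy": 0, "wz": 0}
    - {"tx": 0, "ty": 0, "tz": 0, "wx": 0, "wy": 0, "wz": 0}
    - {"tx": 0, "ty": 0, "tz": 0, "wx": 0, "wy": 0, "wz": 0}

```text
time_s: 16.27
ee_pos: [506.4, -72.4, 65.7]
ee_rot: [179.7, -0.1, 59.1]
force: [-0.5, -0.2, 0.7]
gripper_width: 50.2
gripper_force: 0.0
```

```bash
python3 -c "
from h import *
st(2)"
```

```text
pos [506.1 -72.4  65.5] F [ 0.4 -0.1 -0. ] rot [ 1.798e+02 -1.000e-01  5.910e+01] yaw 59.06 w 50.13330448663438 0.0 16.3667
```

Request:
move_arm:
  plan:
    - {"tx": -0.08, "ty": -0.29, "tz": 2.05, "wx": 0, "wy": 0, "wz": 0}
    - {"tx": 0, "ty": 0, "tz": 2.0, "wx": 0, "wy": 0, "wz": 0}
    - {"tx": 0, "ty": 0, "tz": 0, "wx": 0, "wy": 0, "wz": 0}
    - {"tx": 0, "ty": 0, "tz": 0, "wx": 0, "wy": 0, "wz": 0}
    - {"tx": 0, "ty": 0, "tz": 0, "wx": 0, "wy": 0, "wz": 0}

```text
time_s: 16.78
ee_pos: [502.2, -71.4, 23.8]
ee_rot: [179.9, -0.0, 59.1]
force: [0.0, -0.1, 0.3]
gripper_width: 49.9
gripper_force: 0.0
```

Request:
move_arm:
  plan:
    - {"tx": 0, "ty": 0, "tz": 0, "wx": 0, "wy": 0, "wz": 0}
    - {"tx": 0, "ty": 0, "tz": 0, "wx": 0, "wy": 0, "wz": 0}
    - {"tx": 0, "ty": 0, "tz": 0, "wx": 0, "wy": 0, "wz": 0}
    - {"tx": 0, "ty": 0, "tz": 0, "wx": 0, "wy": 0, "wz": 0}
    - {"tx": 0, "ty": 0, "tz": 0, "wx": 0, "wy": 0, "wz": 0}
    - {"tx": 0, "ty": 0, "tz": 0, "wx": 0, "wy": 0, "wz": 0}
  gripper: 1.5
  force: 15

```text
time_s: 17.28
ee_pos: [501.8, -71.4, 23.2]
ee_rot: [180.0, -0.0, 59.1]
force: [-1.5, 0.7, 3.0]
gripper_width: 25.6
gripper_force: 15.0
```

Request:
move_arm:
  plan:
    - {"tx": 0, "ty": 0, "tz": -2, "wx": 0, "wy": 0, "wz": 0}
    - {"tx": 0, "ty": 0, "tz": -3, "wx": 0, "wy": 0, "wz": 0}
    - {"tx": 0, "ty": 0, "tz": -3, "wx": 0, "wy": 0, "wz": 0}
    - {"tx": 0, "ty": 0, "tz": -3, "wx": 0, "wy": 0, "wz": 0}
    - {"tx": 0, "ty": 0, "tz": -3, "wx": 0, "wy": 0, "wz": 0}
    - {"tx": 0, "ty": 0, "tz": 0, "wx": 0, "wy": 0, "wz": 0}

```text
time_s: 17.78
ee_pos: [505.2, -71.9, 168.7]
ee_rot: [179.4, -0.2, 59.1]
force: [1.3, 0.3, 0.0]
gripper_width: 25.7
gripper_force: 15.0
```

Request:
move_arm:
  plan:
    - {"tx": -1.54, "ty": 3.26, "tz": 0, "wx": 0, "wy": 0, "wz": 0}
    - {"tx": -1.54, "ty": 3.26, "tz": 0, "wx": 0, "wy": 0, "wz": 0}
    - {"tx": -1.54, "ty": 3.26, "tz": 0, "wx": 0, "wy": 0, "wz": 0}
    - {"tx": -1.54, "ty": 3.26, "tz": 0, "wx": 0, "wy": 0, "wz": 0}
    - {"tx": -1.54, "ty": 3.26, "tz": 0, "wx": 0, "wy": 0, "wz": 0}
    - {"tx": -1.54, "ty": 3.26, "tz": 0, "wx": 0, "wy": 0, "wz": 0}
    - {"tx": 0, "ty": 0, "tz": 0, "wx": 0, "wy": 0, "wz": 0}
    - {"tx": 0, "ty": 0, "tz": 3, "wx": 0, "wy": 0, "wz": 0}
    - {"tx": 0, "ty": 0, "tz": 3, "wx": 0, "wy": 0, "wz": 0}
    - {"tx": 0, "ty": 0, "tz": 3, "wx": 0, "wy": 0, "wz": 0}
    - {"tx": 0, "ty": 0, "tz": 3, "wx": 0, "wy": 0, "wz": 0}
    - {"tx": 0, "ty": 0, "tz": 0, "wx": 0, "wy": 0, "wz": 0}

```text
time_s: 18.78
ee_pos: [616.8, -248.8, 35.6]
ee_rot: [-179.2, 0.1, 59.1]
force: [-1.7, 0.6, -1.6]
gripper_width: 26.0
gripper_force: 15.0
```

Request:
move_arm:
  plan:
    - {"tx": 0, "ty": 0, "tz": 0, "wx": 0, "wy": 0, "wz": 0}
    - {"tx": 0, "ty": 0, "tz": 0, "wx": 0, "wy": 0, "wz": 0}
    - {"tx": 0, "ty": 0, "tz": 0, "wx": 0, "wy": 0, "wz": 0}
    - {"tx": 0, "ty": 0, "tz": 0, "wx": 0, "wy": 0, "wz": 0}
    - {"tx": 0, "ty": 0, "tz": -4, "wx": 0, "wy": 0, "wz": 0}
    - {"tx": 0, "ty": 0, "tz": -4, "wx": 0, "wy": 0, "wz": 0}
    - {"tx": 0, "ty": 0, "tz": -4, "wx": 0, "wy": 0, "wz": 0}
    - {"tx": 0, "ty": 0, "tz": -4, "wx": 0, "wy": 0, "wz": 0}
  gripper: 5

```text
time_s: 19.45
ee_pos: [621.9, -251.1, 206.6]
ee_rot: [179.8, -0.0, 59.1]
force: [-0.2, 0.6, -0.6]
gripper_width: 50.1
gripper_force: 0.0
```

Request:
move_arm:
  plan:
    - {"tx": -2.74, "ty": -2.61, "tz": 0, "wx": 0, "wy": 0, "wz": 0}
    - {"tx": -2.74, "ty": -2.61, "tz": 0, "wx": 0, "wy": 0, "wz": 0}
    - {"tx": -2.74, "ty": -2.61, "tz": 0, "wx": 0, "wy": 0, "wz": 0}
    - {"tx": -2.74, "ty": -2.61, "tz": 1.8, "wx": 0, "wy": 0, "wz": 0}
    - {"tx": -2.74, "ty": -2.61, "tz": 1.8, "wx": 0, "wy": 0, "wz": 0}
    - {"tx": -2.74, "ty": -2.61, "tz": 1.8, "wx": 0, "wy": 0, "wz": 0}
    - {"tx": 0, "ty": 0, "tz": 0, "wx": 0, "wy": 0, "wz": 0}
    - {"tx": 0, "ty": 0, "tz": 0, "wx": 0, "wy": 0, "wz": 0}
    - {"tx": 0, "ty": 0, "tz": 0, "wx": 0, "wy": 0, "wz": 0}
    - {"tx": 0, "ty": 0, "tz": 0, "wx": 0, "wy": 0, "wz": 0}
  gripper: 5.5

```text
time_s: 20.28
ee_pos: [405.7, -312.2, 150.9]
ee_rot: [179.8, 0.0, 59.1]
force: [-0.0, 0.2, 0.4]
gripper_width: 54.9
gripper_force: 0.0
```

Run:
```python
from h import *
d=snap('wrist','w4'); st(2)
a=cv2.imread('pics/w4.png')
cv2.imwrite('pics/w4b.png',cv2.resize(a,(800,600),interpolation=cv2.INTER_CUBIC))
```

```text
pos [ 405.4 -311.7  150.1] F [ 0.4  0.1 -0. ] rot [179.9   0.   59.1] yaw 59.14 w 55.25475849698017 0.0 20.4333
```

View pics/w4b.png

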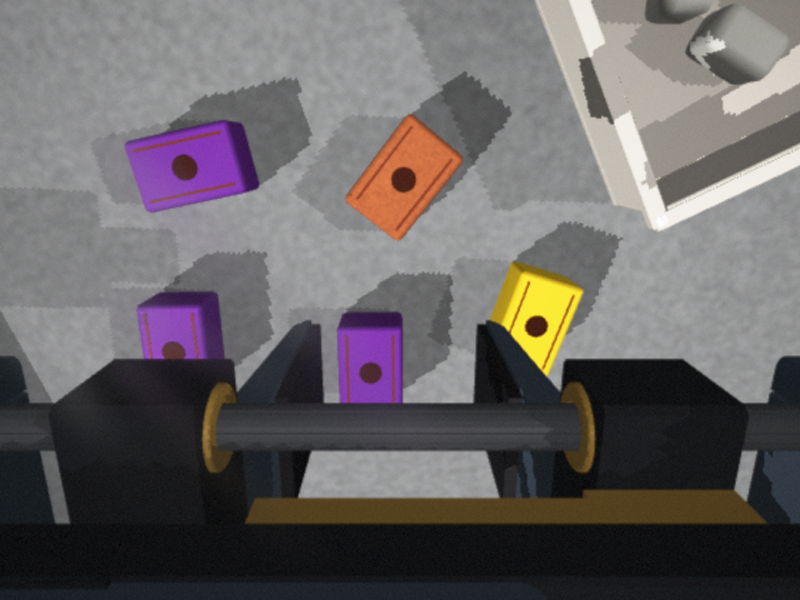

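Both stubs are in the tub (upper right). The lick has corners (410,115), (462,160), (397,240), (346,197) and its spot at (403,180).

```bash
cat > lick.py <<'E'
from wfit import *
import sys
def lick(fn,k=-.06,z=32):
    d=dict(np.load(fn)); c=d['color'].astype(int)
    m=((c[:,:,0]>1.5*c[:,:,1])&(c[:,:,0]>1.8*c[:,:,2])&(c[:,:,0]>90)&(c[:,:,1]<0.7*c[:,:,0])).astype(np.uint8); m[235:]=0
    n,l,s,ce=cv2.connectedComponentsWithStats(m)
    for i in range(1,n):
        if s[i,4]<300: continue
        cs,_=cv2.findContours((l==i).astype(np.uint8),cv2.RETR_EXTERNAL,cv2.CHAIN_APPROX_NONE)
        w=np.array([ptk(d,u+0.,v+0.,z,k)[:2] for u,v in cs[0][:,0]],np.float32)
        r=cv2.minAreaRect(w); b=cv2.boxPoints(r); e=[b[1]-b[0],b[2]-b[1]]; e=max(e,key=np.linalg.norm)
        print('px',ce[i],'centre',np.round(r[0],1),'size',np.round(r[1],1),'ang',np.degrees(np.arctan2(e[1],e[0]))%180)
if __name__=='__main__': lick(sys.argv[1])
E
python3 lick.py w4.npz
python3 - <<'E'
from wfit import *
d=dict(np.load('w4.npz'))
for q in[(403,180),(410,115),(462,160),(397,240),(346,197)]:print(np.round(ptk(d,q[0]*.7,q[1]*.7,32,-.06),1))
E
```

```text
px [282.49178935 123.92751982] centre [ 440.8 -263. ] size [59.3 39.6] ang 20.883347
[ 440.4 -263.7   32. ]
[ 461.4 -235.8   32. ]
[ 474.  -271.1   32. ]
[ 420.2 -291.    32. ]
[ 408.2 -255.3   32. ]
```

Request:
move_arm:
  plan:
    - {"tx": 3.0, "ty": 0.27, "tz": 0, "wx": 0, "wy": 0, "wz": 0}
    - {"tx": 2.98, "ty": 0.26, "tz": 0, "wx": 0, "wy": 0, "wz": 0}
    - {"tx": 0, "ty": 0, "tz": 0, "wx": 0, "wy": 0, "wz": 0.111}
    - {"tx": 0, "ty": 0, "tz": 0, "wx": 0, "wy": 0, "wz": 0.111}
    - {"tx": 0, "ty": 0, "tz": 0, "wx": 0, "wy": 0, "wz": 0.111}
    - {"tx": 0, "ty": 0, "tz": 0, "wx": 0, "wy": 0, "wz": 0.111}
    - {"tx": 0, "ty": 0, "tz": 2.5, "wx": 0, "wy": 0, "wz": 0.111}
    - {"tx": 0, "ty": 0, "tz": 3, "wx": 0, "wy": 0, "wz": 0.111}
    - {"tx": 0, "ty": 0, "tz": 3, "wx": 0, "wy": 0, "wz": 0}
    - {"tx": 0, "ty": 0, "tz": 0, "wx": 0, "wy": 0, "wz": 0}
    - {"tx": 0, "ty": 0, "tz": 0, "wx": 0, "wy": 0, "wz": 0}
    - {"tx": 0, "ty": 0, "tz": 0, "wx": 0, "wy": 0, "wz": 0}
  gripper: 5.8

```text
time_s: 21.43
ee_pos: [440.4, -263.4, 65.6]
ee_rot: [179.9, -0.1, 21.0]
force: [0.9, -0.4, 0.3]
gripper_width: 58.1
gripper_force: 0.0
```

```bash
python3 -c "
from h import *
st(2)"
```

```text
pos [ 440.6 -263.6   66.1] F [0.  0.  0.3] rot [ 1.798e+02 -1.000e-01  2.090e+01] yaw 20.94 w 58.22896457033021 0.0 21.5333
```

Request:
move_arm:
  plan:
    - {"tx": 0, "ty": 0, "tz": 2.6, "wx": 0, "wy": 0, "wz": 0}
    - {"tx": 0, "ty": 0, "tz": 2.5, "wx": 0, "wy": 0, "wz": 0}
    - {"tx": 0, "ty": 0, "tz": 0, "wx": 0, "wy": 0, "wz": 0}
    - {"tx": 0, "ty": 0, "tz": 0, "wx": 0, "wy": 0, "wz": 0}
    - {"tx": 0, "ty": 0, "tz": 0, "wx": 0, "wy": 0, "wz": 0}
    - {"tx": 0, "ty": 0, "tz": 0, "wx": 0, "wy": 0, "wz": 0}

```text
time_s: 22.03
ee_pos: [440.3, -263.7, 15.1]
ee_rot: [179.8, -0.1, 20.9]
force: [0.3, 0.1, 0.6]
gripper_width: 58.1
gripper_force: 0.0
```

Request:
move_arm:
  plan:
    - {"tx": 0, "ty": 0, "tz": 0, "wx": 0, "wy": 0, "wz": 0}
    - {"tx": 0, "ty": 0, "tz": 0, "wx": 0, "wy": 0, "wz": 0}
    - {"tx": 0, "ty": 0, "tz": 0, "wx": 0, "wy": 0, "wz": 0}
    - {"tx": 0, "ty": 0, "tz": 0, "wx": 0, "wy": 0, "wz": 0}
    - {"tx": 0, "ty": 0, "tz": 0, "wx": 0, "wy": 0, "wz": 0}
    - {"tx": 0, "ty": 0, "tz": 0, "wx": 0, "wy": 0, "wz": 0}
  gripper: 3
  force: 25

```text
time_s: 22.53
ee_pos: [439.3, -263.1, 13.9]
ee_rot: [180.0, -0.0, 20.9]
force: [-0.6, 0.5, 6.6]
gripper_width: 40.0
gripper_force: 25.0
```

```bash
python3 -c "
from h import *
st(3)"
```

```text
pos [ 439.3 -263.1   13.9] F [-0.6  0.6  5.6] rot [180.   -0.   20.9] yaw 20.9 w 39.65629512450832 25.001454949378967 22.6833
```

Request:
move_arm:
  plan:
    - {"tx": 0, "ty": 0, "tz": -1.5, "wx": 0, "wy": 0, "wz": 0}
    - {"tx": 0, "ty": 0, "tz": -3, "wx": 0, "wy": 0, "wz": 0}
    - {"tx": 0, "ty": 0, "tz": -3, "wx": 0, "wy": 0, "wz": 0}
    - {"tx": 0, "ty": 0, "tz": -3, "wx": 0, "wy": 0, "wz": 0}
    - {"tx": 2.07, "ty": -2.54, "tz": 0, "wx": 0, "wy": 0, "wz": 0}
    - {"tx": 2.07, "ty": -2.54, "tz": 0, "wx": 0, "wy": 0, "wz": 0}
    - {"tx": 2.07, "ty": -2.54, "tz": 0, "wx": 0, "wy": 0, "wz": 0}
    - {"tx": 2.07, "ty": -2.54, "tz": 0, "wx": 0, "wy": 0, "wz": 0}
    - {"tx": 2.07, "ty": -2.54, "tz": 0, "wx": 0, "wy": 0, "wz": 0}
    - {"tx": 2.07, "ty": -2.54, "tz": 0, "wx": 0, "wy": 0, "wz": 0}

```text
time_s: 23.52
ee_pos: [500.4, -74.6, 117.8]
ee_rot: [-180.0, 0.1, 20.9]
force: [0.2, -0.3, -2.2]
gripper_width: 39.9
gripper_force: 25.0
```

Request:
move_arm:
  plan:
    - {"tx": 0, "ty": 0, "tz": 0, "wx": 0, "wy": 0, "wz": -0.111}
    - {"tx": 0, "ty": 0, "tz": 0, "wx": 0, "wy": 0, "wz": -0.111}
    - {"tx": 0, "ty": 0, "tz": 0, "wx": 0, "wy": 0, "wz": -0.111}
    - {"tx": 0, "ty": 0, "tz": 0, "wx": 0, "wy": 0, "wz": -0.111}
    - {"tx": 0, "ty": 0, "tz": 0, "wx": 0, "wy": 0, "wz": -0.111}
    - {"tx": 0, "ty": 0, "tz": 0, "wx": 0, "wy": 0, "wz": -0.111}
    - {"tx": 0, "ty": 0, "tz": 3, "wx": 0, "wy": 0, "wz": 0}
    - {"tx": 0, "ty": 0, "tz": 2, "wx": 0, "wy": 0, "wz": 0}
    - {"tx": 0, "ty": 0, "tz": 0, "wx": 0, "wy": 0, "wz": 0}
    - {"tx": 0, "ty": 0, "tz": 0, "wx": 0, "wy": 0, "wz": 0}
    - {"tx": 0, "ty": 0, "tz": 0, "wx": 0, "wy": 0, "wz": 0}
    - {"tx": 0, "ty": 0, "tz": 0, "wx": 0, "wy": 0, "wz": 0}

```text
time_s: 24.52
ee_pos: [501.7, -76.4, 69.5]
ee_rot: [179.9, -0.0, 59.1]
force: [-0.4, -0.7, -1.4]
gripper_width: 40.0
gripper_force: 25.0
```

```bash
python3 -c "
from h import *
st(4); snap('wrist','w5'); snap('side','d5')"
```

```text
pos [501.4 -76.3  69.3] F [ 0.2 -0.  -1.2] rot [179.9  -0.   59.1] yaw 59.06 w 39.98076245902221 24.999436140060425 24.7167
```

Request:
move_arm:
  plan:
    - {"tx": -0.04, "ty": -0.06, "tz": 1.4, "wx": 0, "wy": 0, "wz": 0}
    - {"tx": 0, "ty": 0, "tz": 1.4, "wx": 0, "wy": 0, "wz": 0}
    - {"tx": 0, "ty": 0, "tz": 0, "wx": 0, "wy": 0, "wz": 0}
    - {"tx": 0, "ty": 0, "tz": 0, "wx": 0, "wy": 0, "wz": 0}
    - {"tx": 0, "ty": 0, "tz": 0, "wx": 0, "wy": 0, "wz": 0}
    - {"tx": 0, "ty": 0, "tz": 0, "wx": 0, "wy": 0, "wz": 0}

```text
time_s: 25.32
ee_pos: [500.7, -76.4, 41.1]
ee_rot: [179.9, -0.0, 59.1]
force: [0.2, -0.3, -1.4]
gripper_width: 39.8
gripper_force: 25.0
```

Run:
```python
from h import *
st(4); snap('wrist','w6'); 
a=cv2.imread('pics/w6.png')
cv2.imwrite('pics/w6b.png',cv2.resize(a[60:330,100:460],(800,600),interpolation=cv2.INTER_CUBIC))
```

```text
pos [500.4 -76.3  40.9] F [ 0.1  0.3 -1.3] rot [179.9  -0.   59.1] yaw 59.06 w 39.917019606752255 24.999458491802216 25.5167
```

View pics/w6b.png

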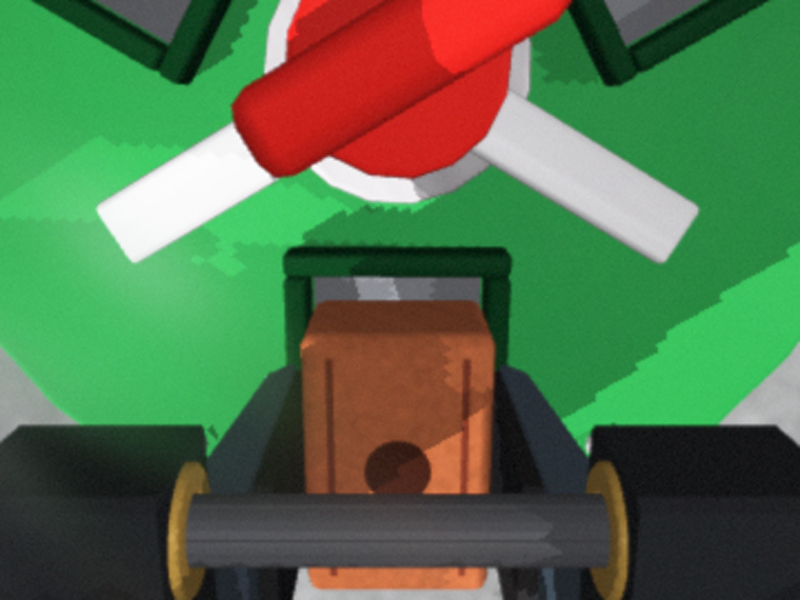

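The lick hangs square over the pocket: sides 303–495 against rim 285–511, so it is centred laterally. Lengthwise I compare the lick's front face, lower edge v≈303, with the inner rim edge at v≈277.

Run:
```python
from wfit import *
d=dict(np.load('w6.npz')); s=.45
c=np.array([np.cos(np.radians(59.1)),np.sin(np.radians(59.1))]); t=np.array([c[1],-c[0]])
P0=np.array([500.4,-76.3])
def rel(u,v,z):
    p=ptk(d,100+u*s,60+v*s,z,-.06)[:2]-P0; return np.round([p@c,p@t],1)
print('rim inner edge z22',rel(397,277,22),'outer',rel(397,248,22),'sides outer',rel(287,262,22),rel(510,262,22),'inner',rel(313,277,22),rel(482,277,22))
print('lick front bottom',rel(315,303,27),rel(488,303,27),'top front',rel(303,340,59),rel(495,340,59),'spot',rel(398,468,59))
```

```text
rim inner edge z22 [33.6  1.4] outer [40.8  1.4] sides outer [ 37.3 -25.4] [37.3 28.9] inner [ 33.6 -19.1] [33.6 22.2]
lick front bottom [ 28.3 -18.3] [28.3 23.2] top front [ 28.8 -17.6] [28.8 21. ] spot [0.6 1.5]
```

Request:
move_arm:
  plan:
    - {"tx": 0.18, "ty": 0, "tz": 0, "wx": 0, "wy": 0, "wz": 0}
    - {"tx": 0, "ty": 0, "tz": 0.4, "wx": 0, "wy": 0, "wz": 0}
    - {"tx": 0, "ty": 0, "tz": 0.3, "wx": 0, "wy": 0, "wz": 0}
    - {"tx": 0, "ty": 0, "tz": 0.2, "wx": 0, "wy": 0, "wz": 0}
    - {"tx": 0, "ty": 0, "tz": 0, "wx": 0, "wy": 0, "wz": 0}
    - {"tx": 0, "ty": 0, "tz": 0, "wx": 0, "wy": 0, "wz": 0}
    - {"tx": 0, "ty": 0, "tz": 0, "wx": 0, "wy": 0, "wz": 0}

```text
time_s: 26.15
ee_pos: [500.9, -74.7, 31.2]
ee_rot: [-180.0, 0.0, 59.1]
force: [0.5, -0.3, -0.7]
gripper_width: 39.7
gripper_force: 25.0
```

```bash
python3 -c "
from h import *
st(3)"
```

```text
pos [501.  -74.7  31.3] F [ 0.7  0.3 -2. ] rot [180.   -0.   59.1] yaw 59.06 w 39.47524919545262 24.999520182609558 26.3
```

Bottom is at about 17, below the rim, with no contact force. I'll continue down.

Request:
move_arm:
  plan:
    - {"tx": 0, "ty": 0, "tz": 0.3, "wx": 0, "wy": 0, "wz": 0}
    - {"tx": 0, "ty": 0, "tz": 0.2, "wx": 0, "wy": 0, "wz": 0}
    - {"tx": 0, "ty": 0, "tz": 0.15, "wx": 0, "wy": 0, "wz": 0}
    - {"tx": 0, "ty": 0, "tz": 0, "wx": 0, "wy": 0, "wz": 0}
    - {"tx": 0, "ty": 0, "tz": 0, "wx": 0, "wy": 0, "wz": 0}
    - {"tx": 0, "ty": 0, "tz": 0, "wx": 0, "wy": 0, "wz": 0}

```text
time_s: 26.8
ee_pos: [500.9, -74.7, 24.7]
ee_rot: [-180.0, 0.0, 59.1]
force: [-0.7, -1.1, -1.3]
gripper_width: 39.6
gripper_force: 25.0
```

```bash
python3 -c "
from h import *
st(3)"
```

```text
pos [500.9 -74.7  24.8] F [ 0.3 -0.3 -1.4] rot [180.    0.   59.1] yaw 59.06 w 40.014200359840224 24.999403953552246 26.95
```

Request:
move_arm:
  plan:
    - {"tx": 0, "ty": 0, "tz": 0.05, "wx": 0, "wy": 0, "wz": 0}
    - {"tx": 0, "ty": 0, "tz": 0, "wx": 0, "wy": 0, "wz": 0}
    - {"tx": 0, "ty": 0, "tz": 0, "wx": 0, "wy": 0, "wz": 0}
    - {"tx": 0, "ty": 0, "tz": 0, "wx": 0, "wy": 0, "wz": 0}
    - {"tx": 0, "ty": 0, "tz": 0, "wx": 0, "wy": 0, "wz": 0}
    - {"tx": 0, "ty": 0, "tz": -1.5, "wx": 0, "wy": 0, "wz": 0}
    - {"tx": 0, "ty": 0, "tz": -3.5, "wx": 0, "wy": 0, "wz": 0}
    - {"tx": 0, "ty": 0, "tz": -4, "wx": 0, "wy": 0, "wz": 0}
    - {"tx": 0, "ty": 0, "tz": -4, "wx": 0, "wy": 0, "wz": 0}
    - {"tx": 0, "ty": 0, "tz": -4, "wx": 0, "wy": 0, "wz": 0}
  gripper: 5.5

```text
time_s: 27.78
ee_pos: [500.4, -74.6, 196.1]
ee_rot: [-180.0, 0.0, 59.1]
force: [1.4, 0.1, -0.5]
gripper_width: 55.1
gripper_force: 0.0
```

Request:
move_arm:
  plan:
    - {"tx": 3.58, "ty": -0.18, "tz": 0, "wx": 0, "wy": 0, "wz": 0}
    - {"tx": 3.58, "ty": -0.18, "tz": 0, "wx": 0, "wy": 0, "wz": 0}
    - {"tx": 3.58, "ty": -0.18, "tz": 0, "wx": 0, "wy": 0, "wz": 0}
    - {"tx": 3.58, "ty": -0.18, "tz": 0, "wx": 0, "wy": 0, "wz": 0}
    - {"tx": 3.58, "ty": -0.18, "tz": 0, "wx": 0, "wy": 0, "wz": 0}
    - {"tx": 3.58, "ty": -0.18, "tz": 0, "wx": 0, "wy": 0, "wz": 0}
    - {"tx": 3.58, "ty": -0.18, "tz": 0, "wx": 0, "wy": 0, "wz": 0}
    - {"tx": 3.58, "ty": -0.18, "tz": 0, "wx": 0, "wy": 0, "wz": 0}
    - {"tx": 3.58, "ty": -0.18, "tz": 0, "wx": 0, "wy": 0, "wz": 0}
    - {"tx": 0, "ty": 0, "tz": 0, "wx": 0, "wy": 0, "wz": 0}

```text
time_s: 28.62
ee_pos: [654.7, 216.0, 192.9]
ee_rot: [-180.0, -0.2, 59.3]
force: [0.4, -0.7, 0.3]
gripper_width: 54.8
gripper_force: 0.0
```

Request:
move_arm:
  plan:
    - {"tx": 0, "ty": 0, "tz": 0, "wx": 0, "wy": 0, "wz": -0.116}
    - {"tx": 0, "ty": 0, "tz": 0, "wx": 0, "wy": 0, "wz": -0.116}
    - {"tx": 0, "ty": 0, "tz": 0, "wx": 0, "wy": 0, "wz": -0.116}
    - {"tx": 0, "ty": 0, "tz": 0, "wx": 0, "wy": 0, "wz": -0.116}
    - {"tx": 0, "ty": 0, "tz": 0, "wx": 0, "wy": 0, "wz": -0.116}
    - {"tx": 0, "ty": 0, "tz": 0, "wx": 0, "wy": 0, "wz": -0.116}
    - {"tx": 0, "ty": 0, "tz": 0, "wx": 0, "wy": 0, "wz": -0.116}
    - {"tx": 0, "ty": 0, "tz": 0, "wx": 0, "wy": 0, "wz": -0.116}
    - {"tx": 0, "ty": 0, "tz": 0, "wx": 0, "wy": 0, "wz": -0.116}
    - {"tx": 0, "ty": 0, "tz": 0, "wx": 0, "wy": 0, "wz": 0}
    - {"tx": 0, "ty": 0, "tz": 0, "wx": 0, "wy": 0, "wz": 0}
    - {"tx": 0, "ty": 0, "tz": 0, "wx": 0, "wy": 0, "wz": 0}

```text
time_s: 29.62
ee_pos: [652.5, 209.8, 194.2]
ee_rot: [-180.0, 0.0, 118.7]
force: [0.1, -0.1, -0.6]
gripper_width: 55.0
gripper_force: 0.0
```

```bash
python3 - <<'E'
from h import *
d=snap('wrist','w7'); st(3); e=snap('side','d7')
a=cv2.imread('pics/w7.png'); b=cv2.imread('pics/d7.png')[120:290,170:400]
cv2.imwrite('pics/w7b.png',np.hstack([cv2.resize(a,(400,300)),cv2.resize(b,(400,300),interpolation=cv2.INTER_CUBIC)]))
E
python3 lick.py w7.npz
```

```text
pos [652.6 209.9 194.2] F [ 0.  -0.4  0.5] rot [-180.     0.   118.8] yaw 118.81 w 54.94257530496617 0.0 29.8167
px [274.67985348 116.8985348 ] centre [620.3 263.8] size [39.4 59.6] ang 152.6214
```

View pics/w7b.png

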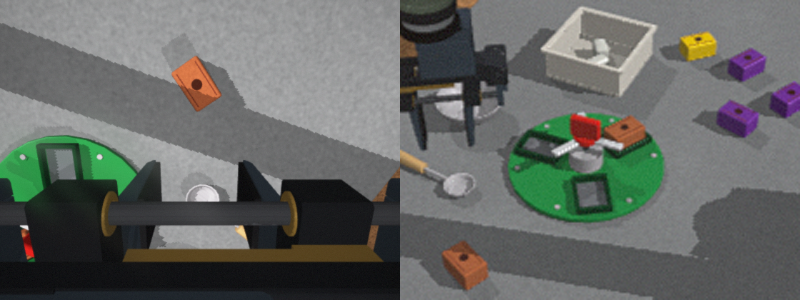

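Lick B has its spot at (196,84) in the wrist half; the side half shows lick A sitting in its pocket and both stubs in the tub.

Run:
```python
from wfit import *
d=dict(np.load('w7.npz')); print('spoon',ptk(d,283,266,0,-.06)); d=dict(np.load('w1.npz'))
print(ptk(d,650*.7,65*.7,5,-.06),'bowl',ptk(d,645*.7,312*.7,40,-.06)); d=dict(np.load('scene0.npz')); print('jug',ptk(d,399,190,0,-.06))
```

```text
spoon [705.69987963 125.46590636   0.        ]
[715.1085932  126.72213256   5.        ] bowl [783.16231316 -51.12227172  40.        ]
jug [522.78058415 499.70571075   0.        ]
```

Request:
move_arm:
  plan:
    - {"tx": 3.17, "ty": -0.12, "tz": 0, "wx": 0, "wy": 0, "wz": 0}
    - {"tx": 3.17, "ty": -0.12, "tz": 0, "wx": 0, "wy": 0, "wz": 0}
    - {"tx": 0, "ty": 0, "tz": 0, "wx": 0, "wy": 0, "wz": -0.118}
    - {"tx": 0, "ty": 0, "tz": 0, "wx": 0, "wy": 0, "wz": -0.118}
    - {"tx": 0, "ty": 0, "tz": 0, "wx": 0, "wy": 0, "wz": -0.118}
    - {"tx": 0, "ty": 0, "tz": 0, "wx": 0, "wy": 0, "wz": -0.118}
    - {"tx": 0, "ty": 0, "tz": 0, "wx": 0, "wy": 0, "wz": -0.118}
    - {"tx": 0, "ty": 0, "tz": 3.5, "wx": 0, "wy": 0, "wz": 0}
    - {"tx": 0, "ty": 0, "tz": 3, "wx": 0, "wy": 0, "wz": 0}
    - {"tx": 0, "ty": 0, "tz": 0, "wx": 0, "wy": 0, "wz": 0}
    - {"tx": 0, "ty": 0, "tz": 0, "wx": 0, "wy": 0, "wz": 0}
    - {"tx": 0, "ty": 0, "tz": 0, "wx": 0, "wy": 0, "wz": 0}
  gripper: 5.8

```text
time_s: 30.87
ee_pos: [620.9, 264.8, 130.9]
ee_rot: [179.9, 0.1, 152.7]
force: [0.5, -0.2, 1.4]
gripper_width: 58.1
gripper_force: 0.0
```

```bash
python3 -c "
from h import *
st(3)
snap('wrist','w8')"; python3 lick.py w8.npz
```

```text
pos [621.2 264.9 131.6] F [ 0.  -0.2  0.3] rot [179.8   0.2 152.7] yaw 152.67 w 58.00979349137354 0.0 31.0167
px [276.21860731 196.36843607] centre [617.4 265.1] size [39.2 60.7] ang 152.65271
```

Request:
move_arm:
  plan:
    - {"tx": 0.09, "ty": -0.09, "tz": 3, "wx": 0, "wy": 0, "wz": 0}
    - {"tx": 0, "ty": 0, "tz": 3, "wx": 0, "wy": 0, "wz": 0}
    - {"tx": 0, "ty": 0, "tz": 3, "wx": 0, "wy": 0, "wz": 0}
    - {"tx": 0, "ty": 0, "tz": 2.6, "wx": 0, "wy": 0, "wz": 0}
    - {"tx": 0, "ty": 0, "tz": 0, "wx": 0, "wy": 0, "wz": 0}
    - {"tx": 0, "ty": 0, "tz": 0, "wx": 0, "wy": 0, "wz": 0}
    - {"tx": 0, "ty": 0, "tz": 0, "wx": 0, "wy": 0, "wz": 0}
    - {"tx": 0, "ty": 0, "tz": 0, "wx": 0, "wy": 0, "wz": 0}

```text
time_s: 31.73
ee_pos: [620.5, 264.7, 16.0]
ee_rot: [179.8, 0.2, 152.7]
force: [0.2, 0.2, 1.0]
gripper_width: 58.0
gripper_force: 0.0
```

Request:
move_arm:
  plan:
    - {"tx": 0, "ty": 0, "tz": 0, "wx": 0, "wy": 0, "wz": 0}
    - {"tx": 0, "ty": 0, "tz": 0, "wx": 0, "wy": 0, "wz": 0}
    - {"tx": 0, "ty": 0, "tz": 0, "wx": 0, "wy": 0, "wz": 0}
    - {"tx": 0, "ty": 0, "tz": 0, "wx": 0, "wy": 0, "wz": 0}
    - {"tx": 0, "ty": 0, "tz": 0, "wx": 0, "wy": 0, "wz": 0}
    - {"tx": 0, "ty": 0, "tz": 0, "wx": 0, "wy": 0, "wz": 0}
  gripper: 3
  force: 25

```text
time_s: 32.23
ee_pos: [619.2, 264.1, 14.3]
ee_rot: [179.9, 0.1, 152.7]
force: [-1.7, -0.5, 6.0]
gripper_width: 39.7
gripper_force: 25.0
```

```bash
python3 -c "
from h import *
st(3)"
```

```text
pos [619.2 264.1  14.3] F [-1.1 -0.2  5.5] rot [1.799e+02 1.000e-01 1.527e+02] yaw 152.68 w 40.207527857463745 25.001616775989532 32.3833
```

Request:
move_arm:
  plan:
    - {"tx": 0, "ty": 0, "tz": -1.5, "wx": 0, "wy": 0, "wz": 0}
    - {"tx": 0, "ty": 0, "tz": -3, "wx": 0, "wy": 0, "wz": 0}
    - {"tx": 0, "ty": 0, "tz": -3, "wx": 0, "wy": 0, "wz": 0}
    - {"tx": 0, "ty": 0, "tz": -3, "wx": 0, "wy": 0, "wz": 0}
    - {"tx": 0.15, "ty": -3.3, "tz": 0, "wx": 0, "wy": 0, "wz": 0}
    - {"tx": 0.15, "ty": -3.3, "tz": 0, "wx": 0, "wy": 0, "wz": 0}
    - {"tx": 0.15, "ty": -3.3, "tz": 0, "wx": 0, "wy": 0, "wz": 0}
    - {"tx": 0.15, "ty": -3.3, "tz": 0, "wx": 0, "wy": 0, "wz": 0}
    - {"tx": 0.15, "ty": -3.3, "tz": 0, "wx": 0, "wy": 0, "wz": 0}
    - {"tx": 0.15, "ty": -3.3, "tz": 0, "wx": 0, "wy": 0, "wz": 0}
    - {"tx": 0.15, "ty": -3.3, "tz": 0, "wx": 0, "wy": 0, "wz": 0}

```text
time_s: 33.3
ee_pos: [501.8, 62.3, 117.6]
ee_rot: [-180.0, -0.1, 152.7]
force: [1.2, -0.6, -1.0]
gripper_width: 40.0
gripper_force: 25.0
```

Request:
move_arm:
  plan:
    - {"tx": 0, "ty": 0, "tz": 0, "wx": 0, "wy": 0, "wz": 0.117}
    - {"tx": 0, "ty": 0, "tz": 0, "wx": 0, "wy": 0, "wz": 0.117}
    - {"tx": 0, "ty": 0, "tz": 0, "wx": 0, "wy": 0, "wz": 0.117}
    - {"tx": 0, "ty": 0, "tz": 0, "wx": 0, "wy": 0, "wz": 0.117}
    - {"tx": 0, "ty": 0, "tz": 0, "wx": 0, "wy": 0, "wz": 0.117}
    - {"tx": 0, "ty": 0, "tz": 2, "wx": 0, "wy": 0, "wz": 0}
    - {"tx": 0, "ty": 0, "tz": 2, "wx": 0, "wy": 0, "wz": 0}
    - {"tx": 0, "ty": 0, "tz": 1, "wx": 0, "wy": 0, "wz": 0}
    - {"tx": 0, "ty": 0, "tz": 0, "wx": 0, "wy": 0, "wz": 0}
    - {"tx": 0, "ty": 0, "tz": 0, "wx": 0, "wy": 0, "wz": 0}
    - {"tx": 0, "ty": 0, "tz": 0, "wx": 0, "wy": 0, "wz": 0}

```text
time_s: 34.22
ee_pos: [504.0, 63.6, 68.9]
ee_rot: [179.9, 0.0, 119.2]
force: [0.2, 0.0, -1.0]
gripper_width: 39.6
gripper_force: 25.0
```

```bash
python3 -c "
from h import *
st(3)"
```

```text
pos [504.2  63.6  69.2] F [-0.7 -0.3 -1.7] rot [1.799e+02 1.000e-01 1.192e+02] yaw 119.16 w 39.98707292308516 24.999349415302277 34.3667
```

Request:
move_arm:
  plan:
    - {"tx": 0, "ty": 0, "tz": 1.4, "wx": 0, "wy": 0, "wz": 0}
    - {"tx": 0, "ty": 0, "tz": 1.4, "wx": 0, "wy": 0, "wz": 0}
    - {"tx": 0, "ty": 0, "tz": 0, "wx": 0, "wy": 0, "wz": 0}
    - {"tx": 0, "ty": 0, "tz": 0, "wx": 0, "wy": 0, "wz": 0}
    - {"tx": 0, "ty": 0, "tz": 0, "wx": 0, "wy": 0, "wz": 0}
    - {"tx": 0, "ty": 0, "tz": 0, "wx": 0, "wy": 0, "wz": 0}

```text
time_s: 34.87
ee_pos: [504.2, 63.6, 41.2]
ee_rot: [179.9, 0.1, 119.2]
force: [0.5, -0.4, -2.0]
gripper_width: 39.7
gripper_force: 25.0
```

Run:
```python
from h import *
st(3); snap('wrist','w9'); 
a=cv2.imread('pics/w9.png')
cv2.imwrite('pics/w9b.png',cv2.resize(a[60:330,100:460],(800,600),interpolation=cv2.INTER_CUBIC))
```

```text
pos [503.9  63.6  41. ] F [-0.   0.  -1.5] rot [179.9   0.  119.2] yaw 119.16 w 39.70993641456087 24.99928593635559 35.0167
```

View pics/w9b.png

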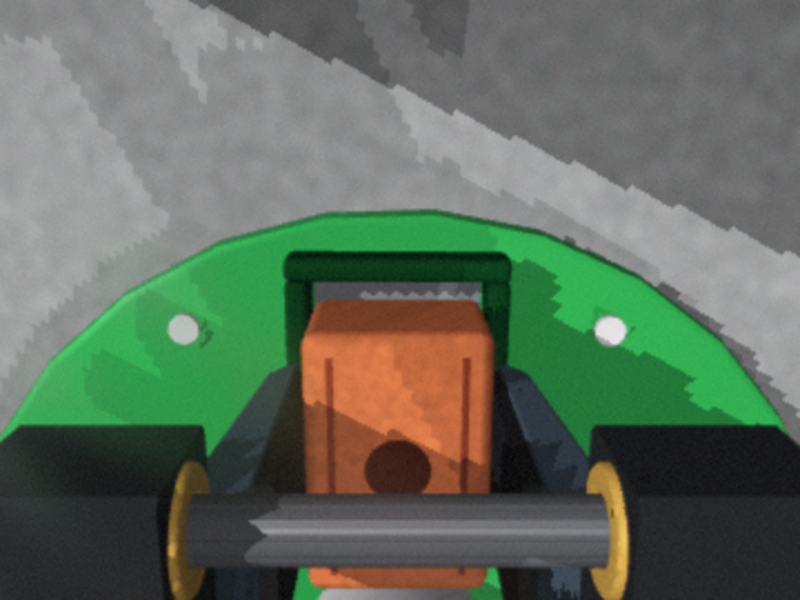

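The lick is centred laterally; inner rim edge v≈282 against lick front v≈303, so it needs about +0.6 mm lengthwise.

Request:
move_arm:
  plan:
    - {"tx": 0.06, "ty": 0, "tz": 0, "wx": 0, "wy": 0, "wz": 0}
    - {"tx": 0, "ty": 0, "tz": 0.4, "wx": 0, "wy": 0, "wz": 0}
    - {"tx": 0, "ty": 0, "tz": 0.3, "wx": 0, "wy": 0, "wz": 0}
    - {"tx": 0, "ty": 0, "tz": 0.2, "wx": 0, "wy": 0, "wz": 0}
    - {"tx": 0, "ty": 0, "tz": 0, "wx": 0, "wy": 0, "wz": 0}
    - {"tx": 0, "ty": 0, "tz": 0, "wx": 0, "wy": 0, "wz": 0}
    - {"tx": 0, "ty": 0, "tz": 0, "wx": 0, "wy": 0, "wz": 0}

```text
time_s: 35.65
ee_pos: [503.1, 64.1, 31.2]
ee_rot: [-180.0, 0.0, 119.2]
force: [-0.7, 0.5, -2.7]
gripper_width: 39.9
gripper_force: 25.0
```

Request:
move_arm:
  plan:
    - {"tx": 0, "ty": 0, "tz": 0.3, "wx": 0, "wy": 0, "wz": 0}
    - {"tx": 0, "ty": 0, "tz": 0.2, "wx": 0, "wy": 0, "wz": 0}
    - {"tx": 0, "ty": 0, "tz": 0.1, "wx": 0, "wy": 0, "wz": 0}
    - {"tx": 0, "ty": 0, "tz": 0, "wx": 0, "wy": 0, "wz": 0}
    - {"tx": 0, "ty": 0, "tz": 0, "wx": 0, "wy": 0, "wz": 0}
    - {"tx": 0, "ty": 0, "tz": 0, "wx": 0, "wy": 0, "wz": 0}

```text
time_s: 36.15
ee_pos: [503.1, 64.1, 25.3]
ee_rot: [180.0, 0.0, 119.2]
force: [0.2, 0.3, -1.8]
gripper_width: 39.9
gripper_force: 25.0
```

```bash
python3 -c "
from h import *
st(3)"
```

```text
pos [503.1  64.1  25.3] F [ 0.5  0.2 -1.9] rot [180.    0.  119.2] yaw 119.16 w 39.53370520387795 24.999338686466217 36.3
```

Request:
move_arm:
  plan:
    - {"tx": 0, "ty": 0, "tz": 0.05, "wx": 0, "wy": 0, "wz": 0}
    - {"tx": 0, "ty": 0, "tz": 0, "wx": 0, "wy": 0, "wz": 0}
    - {"tx": 0, "ty": 0, "tz": 0, "wx": 0, "wy": 0, "wz": 0}
    - {"tx": 0, "ty": 0, "tz": 0, "wx": 0, "wy": 0, "wz": 0}
    - {"tx": 0, "ty": 0, "tz": 0, "wx": 0, "wy": 0, "wz": 0}
    - {"tx": 0, "ty": 0, "tz": -1.5, "wx": 0, "wy": 0, "wz": 0}
    - {"tx": 0, "ty": 0, "tz": -4, "wx": 0, "wy": 0, "wz": 0}
    - {"tx": 0, "ty": 0, "tz": -4, "wx": 0, "wy": 0, "wz": 0}
    - {"tx": 0, "ty": 0, "tz": -4, "wx": 0, "wy": 0, "wz": 0}
    - {"tx": 0, "ty": 0, "tz": -4, "wx": 0, "wy": 0, "wz": 0}
    - {"tx": 0, "ty": 0, "tz": -4, "wx": 0, "wy": 0, "wz": 0}
  gripper: 5.5

```text
time_s: 37.22
ee_pos: [502.5, 64.0, 241.9]
ee_rot: [180.0, 0.0, 119.2]
force: [0.7, 0.4, 0.0]
gripper_width: 55.2
gripper_force: 0.0
```

Request:
move_arm:
  plan:
    - {"tx": -2.99, "ty": 1.71, "tz": 0, "wx": 0, "wy": 0, "wz": 0}
    - {"tx": -2.99, "ty": 1.71, "tz": 0, "wx": 0, "wy": 0, "wz": 0}
    - {"tx": -2.99, "ty": 1.71, "tz": 0, "wx": 0, "wy": 0, "wz": 0}
    - {"tx": -2.99, "ty": 1.71, "tz": 0, "wx": 0, "wy": 0, "wz": 0}
    - {"tx": 0, "ty": 0, "tz": 0, "wx": 0, "wy": 0, "wz": -0.1163}
    - {"tx": 0, "ty": 0, "tz": 0, "wx": 0, "wy": 0, "wz": -0.1163}
    - {"tx": 0, "ty": 0, "tz": 0, "wx": 0, "wy": 0, "wz": -0.1163}
    - {"tx": 0, "ty": 0, "tz": 0, "wx": 0, "wy": 0, "wz": -0.1163}
    - {"tx": 0, "ty": 0, "tz": 0, "wx": 0, "wy": 0, "wz": -0.1163}
    - {"tx": 0, "ty": 0, "tz": 0, "wx": 0, "wy": 0, "wz": -0.1163}
    - {"tx": 0, "ty": 0, "tz": 0, "wx": 0, "wy": 0, "wz": -0.1163}
    - {"tx": 0, "ty": 0, "tz": 0, "wx": 0, "wy": 0, "wz": -0.1163}

```text
time_s: 38.22
ee_pos: [620.9, -7.0, 239.6]
ee_rot: [-180.0, -0.0, 172.8]
force: [-0.5, 0.4, -0.6]
gripper_width: 55.0
gripper_force: 0.0
```

Request:
move_arm:
  plan:
    - {"tx": 0, "ty": 0, "tz": 0, "wx": 0, "wy": 0, "wz": -0.1163}
    - {"tx": 0, "ty": 0, "tz": 0, "wx": 0, "wy": 0, "wz": 0}
    - {"tx": 0, "ty": 0, "tz": 0, "wx": 0, "wy": 0, "wz": 0}
    - {"tx": 0, "ty": 0, "tz": 0, "wx": 0, "wy": 0, "wz": 0}

```text
time_s: 38.55
ee_pos: [621.0, -7.0, 239.7]
ee_rot: [-180.0, -0.0, 179.0]
force: [-0.5, -0.8, 0.1]
gripper_width: 55.2
gripper_force: 0.0
```

```bash
python3 - <<'E'
from h import *
st(3); d=snap('wrist','wa'); snap('side','da'); snap('scene','sa')
a=cv2.imread('pics/wa.png')
cv2.imwrite('pics/wab.png',cv2.resize(a[0:225,128:428],(800,600),interpolation=cv2.INTER_CUBIC))
E
python3 -c "
from lick import *
lick('wa.npz',z=42)"
```

```text
pos [621.   -7.  239.7] F [0.  0.2 0.3] rot [-180.     0.   179.1] yaw 179.05 w 54.85289203501067 0.0 38.7
px [206.27760252  56.87736593] centre [500.7 -76. ] size [61.  40.2] ang 58.419437
px [350.25402434  57.02041618] centre [502.9  63.8] size [40.3 61.8] ang 119.81699
px [277.80252583  99.66877153] centre [542.4  -7.4] size [54.2 41.5] ang 30.940151
```

View pics/wab.png

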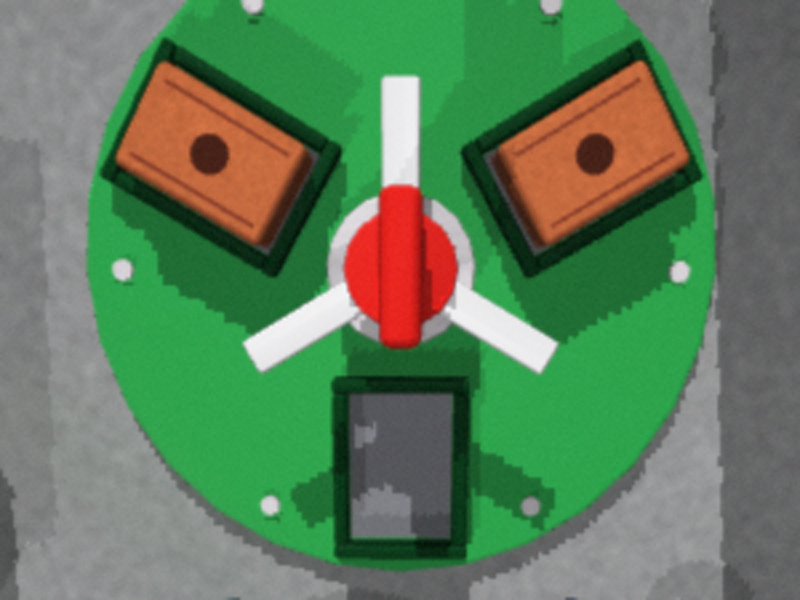

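Both licks sit flat inside their pockets (spots at (209,154) and (594,154)) and the knob is still open. Next I grip the knob.

Request:
move_arm:
  plan:
    - {"tx": 2.62, "ty": -0.02, "tz": 0, "wx": 0, "wy": 0, "wz": 0}
    - {"tx": 2.62, "ty": -0.02, "tz": 0, "wx": 0, "wy": 0, "wz": 0}
    - {"tx": 2.62, "ty": -0.03, "tz": 0, "wx": 0, "wy": 0, "wz": 0}
    - {"tx": 0, "ty": 0, "tz": 3.5, "wx": 0, "wy": 0, "wz": 0}
    - {"tx": 0, "ty": 0, "tz": 3.5, "wx": 0, "wy": 0, "wz": 0}
    - {"tx": 0, "ty": 0, "tz": 3.5, "wx": 0, "wy": 0, "wz": 0}
    - {"tx": 0, "ty": 0, "tz": 3.5, "wx": 0, "wy": 0, "wz": 0}
    - {"tx": 0, "ty": 0, "tz": 0, "wx": 0, "wy": 0, "wz": 0}
    - {"tx": 0, "ty": 0, "tz": 0, "wx": 0, "wy": 0, "wz": 0}
    - {"tx": 0, "ty": 0, "tz": 0, "wx": 0, "wy": 0, "wz": 0}
    - {"tx": 0, "ty": 0, "tz": 0, "wx": 0, "wy": 0, "wz": 0}

```text
time_s: 39.77
ee_pos: [544.5, -6.6, 102.2]
ee_rot: [-180.0, 0.3, 179.1]
force: [0.4, 0.1, 1.2]
gripper_width: 55.1
gripper_force: 0.0
```

```bash
python3 -c "
from h import *
st(3)"
```

```text
pos [544.   -6.6 101.9] F [ 0.3 -0.3 -0.2] rot [-180.     0.2  179.1] yaw 179.13 w 54.46110782873609 0.0 39.9167
```

Request:
move_arm:
  plan:
    - {"tx": 0.16, "ty": 0, "tz": 1.6, "wx": 0, "wy": 0, "wz": 0}
    - {"tx": 0, "ty": 0, "tz": 1.4, "wx": 0, "wy": 0, "wz": 0}
    - {"tx": 0, "ty": 0, "tz": 0, "wx": 0, "wy": 0, "wz": 0}
    - {"tx": 0, "ty": 0, "tz": 0, "wx": 0, "wy": 0, "wz": 0}
    - {"tx": 0, "ty": 0, "tz": 0, "wx": 0, "wy": 0, "wz": 0}
    - {"tx": 0, "ty": 0, "tz": 0, "wx": 0, "wy": 0, "wz": 0}

```text
time_s: 40.42
ee_pos: [541.8, -6.6, 70.9]
ee_rot: [-180.0, 0.1, 179.1]
force: [-0.7, -0.3, 0.5]
gripper_width: 54.7
gripper_force: 0.0
```

Request:
move_arm:
  plan:
    - {"tx": 0, "ty": 0, "tz": 0, "wx": 0, "wy": 0, "wz": 0}
    - {"tx": 0, "ty": 0, "tz": 0, "wx": 0, "wy": 0, "wz": 0}
    - {"tx": 0, "ty": 0, "tz": 0, "wx": 0, "wy": 0, "wz": 0}
    - {"tx": 0, "ty": 0, "tz": 0, "wx": 0, "wy": 0, "wz": 0}
    - {"tx": 0, "ty": 0, "tz": 0, "wx": 0, "wy": 0, "wz": 0}
    - {"tx": 0, "ty": 0, "tz": 0, "wx": 0, "wy": 0, "wz": 0}
    - {"tx": 0, "ty": 0, "tz": 0, "wx": 0, "wy": 0, "wz": 0}
    - {"tx": 0, "ty": 0, "tz": 0, "wx": 0, "wy": 0, "wz": 0}
    - {"tx": 0, "ty": 0, "tz": 0, "wx": 0, "wy": 0, "wz": 0}
    - {"tx": 0, "ty": 0, "tz": 0, "wx": 0, "wy": 0, "wz": 0}
  gripper: 0.5
  force: 40

```text
time_s: 41.25
ee_pos: [540.9, -6.5, 69.7]
ee_rot: [180.0, -0.0, 179.1]
force: [1.0, 0.1, 0.1]
gripper_width: 14.1
gripper_force: 40.0
```

```bash
python3 -c "
from h import *
st(3)"
```

```text
pos [540.9  -6.5  69.7] F [-0.1  0.6  0.9] rot [180.    0.  179.1] yaw 179.13 w 13.94757103269807 39.997116923332214 41.4
```

Request:
move_arm:
  plan:
    - {"tx": 0, "ty": 0, "tz": 0.4, "wx": 0, "wy": 0, "wz": 0}
    - {"tx": 0, "ty": 0, "tz": 0.4, "wx": 0, "wy": 0, "wz": 0}
    - {"tx": 0, "ty": 0, "tz": 0.3, "wx": 0, "wy": 0, "wz": 0}
    - {"tx": 0, "ty": 0, "tz": 0.3, "wx": 0, "wy": 0, "wz": 0}
    - {"tx": 0, "ty": 0, "tz": 0, "wx": 0, "wy": 0, "wz": 0}
    - {"tx": 0, "ty": 0, "tz": 0, "wx": 0, "wy": 0, "wz": 0}
    - {"tx": 0, "ty": 0, "tz": 0, "wx": 0, "wy": 0, "wz": 0}
    - {"tx": 0, "ty": 0, "tz": 0, "wx": 0, "wy": 0, "wz": 0}

```text
time_s: 42.07
ee_pos: [540.9, -6.5, 57.6]
ee_rot: [180.0, 0.1, 179.1]
force: [-5.6, 1.3, 16.5]
gripper_width: 14.0
gripper_force: 40.0
```

```bash
python3 -c "
from h import *
st(3)"
```

```text
pos [540.9  -6.5  57.6] F [-4.6  0.7 16.1] rot [1.800e+02 1.000e-01 1.791e+02] yaw 179.13 w 14.045061444628866 40.000560879707336 42.2167
```

Request:
move_arm:
  plan:
    - {"tx": 0, "ty": 0.016, "tz": 0, "wx": 0, "wy": 0, "wz": 0.1}
    - {"tx": 0, "ty": 0.016, "tz": 0, "wx": 0, "wy": 0, "wz": 0.1}
    - {"tx": 0, "ty": 0.016, "tz": 0, "wx": 0, "wy": 0, "wz": 0.1}
    - {"tx": 0, "ty": 0.016, "tz": 0, "wx": 0, "wy": 0, "wz": 0.1}
    - {"tx": 0, "ty": 0.016, "tz": 0, "wx": 0, "wy": 0, "wz": 0.1}
    - {"tx": 0, "ty": 0.016, "tz": 0, "wx": 0, "wy": 0, "wz": 0.1}
    - {"tx": 0, "ty": 0.016, "tz": 0, "wx": 0, "wy": 0, "wz": 0.1}
    - {"tx": 0, "ty": 0.016, "tz": 0, "wx": 0, "wy": 0, "wz": 0.1}
    - {"tx": 0, "ty": 0, "tz": 0, "wx": 0, "wy": 0, "wz": 0}
    - {"tx": 0, "ty": 0, "tz": 0, "wx": 0, "wy": 0, "wz": 0}

```text
time_s: 43.05
ee_pos: [541.4, -5.5, 57.6]
ee_rot: [180.0, 0.1, 133.3]
force: [-5.2, 0.2, 16.3]
gripper_width: 13.8
gripper_force: 40.0
```

Request:
move_arm:
  plan:
    - {"tx": 0, "ty": 0.016, "tz": 0, "wx": 0, "wy": 0, "wz": 0.08}
    - {"tx": 0, "ty": 0.016, "tz": 0, "wx": 0, "wy": 0, "wz": 0.08}
    - {"tx": 0, "ty": 0.016, "tz": 0, "wx": 0, "wy": 0, "wz": 0.08}
    - {"tx": 0, "ty": 0, "tz": 0, "wx": 0, "wy": 0, "wz": 0.02}
    - {"tx": 0, "ty": 0, "tz": 0, "wx": 0, "wy": 0, "wz": 0}
    - {"tx": 0, "ty": 0, "tz": 0, "wx": 0, "wy": 0, "wz": 0}
    - {"tx": 0, "ty": 0, "tz": 0, "wx": 0, "wy": 0, "wz": 0}

```text
time_s: 43.63
ee_pos: [541.6, -5.3, 57.6]
ee_rot: [180.0, 0.1, 118.5]
force: [-4.9, 0.5, 15.7]
gripper_width: 13.9
gripper_force: 40.0
```

```bash
python3 -c "
from h import *
st(3); print(env.state()['torque'])"
```

```text
pos [541.6  -5.3  57.6] F [-5.5  0.  16.2] rot [1.800e+02 1.000e-01 1.185e+02] yaw 118.47 w 14.15207776558514 40.005932450294495 43.7833
[0.00584498 0.87962385 0.17837044]
```

Request:
move_arm:
  plan:
    - {"tx": 0, "ty": 0, "tz": 0, "wx": 0, "wy": 0, "wz": 0.03}
    - {"tx": 0, "ty": 0, "tz": 0, "wx": 0, "wy": 0, "wz": 0}
    - {"tx": 0, "ty": 0, "tz": -0.2, "wx": 0, "wy": 0, "wz": 0}
    - {"tx": 0, "ty": 0, "tz": 0, "wx": 0, "wy": 0, "wz": 0}
    - {"tx": 0, "ty": 0, "tz": 0, "wx": 0, "wy": 0, "wz": 0}
    - {"tx": 0, "ty": 0, "tz": 0, "wx": 0, "wy": 0, "wz": 0}

```text
time_s: 44.28
ee_pos: [541.6, -5.3, 58.4]
ee_rot: [-180.0, 0.1, 116.9]
force: [-2.3, 0.6, 7.7]
gripper_width: 14.2
gripper_force: 40.0
```

Request:
move_arm:
  plan:
    - {"tx": 0, "ty": 0, "tz": 0, "wx": 0, "wy": 0, "wz": 0}
    - {"tx": 0, "ty": 0, "tz": 0, "wx": 0, "wy": 0, "wz": 0}
    - {"tx": 0, "ty": 0, "tz": 0, "wx": 0, "wy": 0, "wz": 0}
    - {"tx": 0, "ty": 0, "tz": 0, "wx": 0, "wy": 0, "wz": 0}
    - {"tx": 0, "ty": 0, "tz": 0, "wx": 0, "wy": 0, "wz": 0}
    - {"tx": 0, "ty": 0, "tz": 0, "wx": 0, "wy": 0, "wz": 0}
    - {"tx": 0, "ty": 0, "tz": 0, "wx": 0, "wy": 0, "wz": 0}
    - {"tx": 0, "ty": 0, "tz": 0, "wx": 0, "wy": 0, "wz": 0}
  gripper: 5.5

```text
time_s: 44.95
ee_pos: [540.7, -5.2, 57.0]
ee_rot: [-179.9, -0.1, 116.7]
force: [-0.4, -0.0, -0.1]
gripper_width: 54.9
gripper_force: 0.0
```

Request:
move_arm:
  plan:
    - {"tx": 0, "ty": 0, "tz": -2, "wx": 0, "wy": 0, "wz": 0}
    - {"tx": 0, "ty": 0, "tz": -4, "wx": 0, "wy": 0, "wz": 0}
    - {"tx": 0, "ty": 0, "tz": -4, "wx": 0, "wy": 0, "wz": 0}
    - {"tx": -2.4, "ty": 0, "tz": -3, "wx": 0, "wy": 0, "wz": 0}
    - {"tx": -2.4, "ty": 0, "tz": -3, "wx": 0, "wy": 0, "wz": 0}
    - {"tx": -2.4, "ty": 0, "tz": -2, "wx": 0, "wy": 0, "wz": 0}
    - {"tx": 0, "ty": 0, "tz": 0, "wx": 0, "wy": 0, "wz": 0}
    - {"tx": 0, "ty": 0, "tz": 0, "wx": 0, "wy": 0, "wz": 0}
    - {"tx": 0, "ty": 0, "tz": 0, "wx": 0, "wy": 0, "wz": 0}

```text
time_s: 45.7
ee_pos: [572.7, -69.0, 236.2]
ee_rot: [-179.8, -0.1, 116.7]
force: [0.0, 0.3, -0.4]
gripper_width: 54.9
gripper_force: 0.0
```

```bash
python3 - <<'E'
from wfit import *
st(3); d=snap('wrist','wc'); snap('side','dc')
a=cv2.imread('pics/wc.png'); b=cv2.imread('pics/dc.png')[120:290,190:420]
u,v=map(int,proj(d,[543,-6,20])); y0=max(0,v-118); x0=u-150
cv2.imwrite('pics/wcb.png',np.hstack([cv2.resize(a[y0:y0+225,x0:x0+300],(400,300),interpolation=cv2.INTER_CUBIC),cv2.resize(b,(400,300),interpolation=cv2.INTER_CUBIC)]))
E
python3 -c "
from lick import *
lick('wc.npz',z=42)"
```

```text
pos [572.6 -68.5 236. ] F [-0.4  0.1  0.2] rot [-1.798e+02 -1.000e-01  1.167e+02] yaw 116.72 w 55.03712992756351 0.0 45.85
px [276.30321285  25.73795181] centre [505.9  60.7] size [39.9 51.2] ang 118.853935
px [279.65569775 111.60207191] centre [543.7  -7.5] size [51.3 41.1] ang 84.58208
px [212.17305644 154.66453674] centre [502.4 -74.9] size [59.  39.5] ang 59.111748
```

View pics/wcb.png

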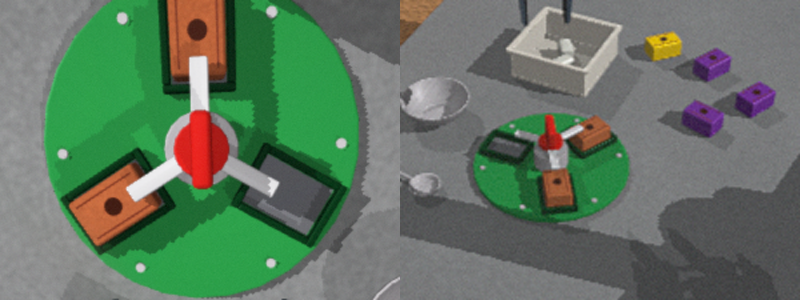

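The arms lie over the pockets, the knob stays turned and down, the licks are seated, and both stubs are in the tub.

```bash
python3 -c "
from workcell import env
print(env.job_done())"
```

```text
the job is handed in; nothing more can be done
None
```

I handed the job in with both fresh licks seated in their own pockets, both worn stubs in the waste tub, and the knob locked down with its arms over the pockets; the bowl, jug and spoon weren't touched, and the hand-in returned no verdict.

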